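# Open two child-resistant jars and rack the spatulas

### The arm

A 6-joint arm with a two-finger parallel gripper is mounted at the origin on a cart in front of the work surface, level with it; the furniture and walls round the work are solid. World frame = base frame: x ahead of the robot, y to its left, z up, the work surface at z = 0. Lengths are in m, angles in rad, forces in N, time in s.
With the tool pointing down it reaches from about 0.4 to 0.925 m from the base axis. Payload 3.4 kg.
Tool frame: the origin (TCP) lies at the very end of the fingers, on their centre line; the grasp point (between the pads) lies 19 mm behind it; z points along the fingers, y is the line along which they close (so a half turn about z gives the same grasp; the last joint's range is limited). The gripper opens to 85 mm and grips with 20 to 120 N. Pads are 22 mm wide; open, the fingers measure 114 mm over their backs; the gripper's body (76 mm by 85 mm) begins 54 mm behind the grasp point. The pads swing forward as they close: fully open they stand 13 mm farther back than shut.
Start: joints at [1.075, 0.307, 1.506, -0, 1.328, -0.073], TCP at [0.236, 0.524, 0.231] pointing down, gripper open.
Joint ranges: [-3.12, 3.12], [-1.05, 2.28], [0.14, 2.33], [-1.42, 4.57], [0.1, 2.73], [-2.68, 2.68]. Speed limits (rad/s): [2.57, 2.57, 3.14, 3.14, 3.14, 3.14].

### API

Orientations are given as a rotation vector (axis times angle).
In Python, from rig import env, eyes, spotter gives the robot as it stands. The module is installed in compiled form; this text tells all that it offers.
- The arm moves only by the shell command python3 -m handwheel 'ROWS' [OPENING] [FORCE]. ROWS is JSON, a list of rows, each an object with "offset": the shift along the tool's x, y, z in units of 20 mm (1.0 is 20 mm), a list of three; "dr": the turn, a rotation vector about the tool's x, y, z in units of 8 degrees (1.0 is 8 degrees), a list of three. A call has exactly 5 rows; each row shifts and turns the commanded pose from where the row before left it, along the tool's axes as they then stand; what a row does not reach is not made up. A row lasts 1/10 s, in which the tool goes at most 50 mm and 8.59 degrees, less where a joint would pass 70% of its speed; a pose out of reach is approached as far as the arm can. A call with a number of a shift or a turn outside -1 to 1 is refused whole. A call with a gripper value outside its range is refused whole. OPENING is the closure in counts, from 0 (fully open) to 255 (shut), set as the call begins (- or left out, the last holds). The fingers move at their own pace and stop on an object; FORCE is the grip in N (left out, the last holds). Time passes only in rows, so rows that do not move let the fingers close, or fill a call up. It gives the time, the measured TCP pose, the force and the opening at its end, in the units of the state.
- env.get_obs(): the state, without advancing time (a new reading comes with each control period).
- eyes.grab_frame(name): name is "side" or "top"; returns a dict with "image" (480x640x3 uint8, red, green, blue), "camera_matrix" (3x3 intrinsics, pixels), "extrinsics" (4x4, takes a point from camera to world coordinates). Camera axes: x right, y up, looking along -z (the intrinsics and any distortion apply to the point x, -y, -z); pixel columns grow to the right and rows downward; lengths in m; the calibration is good to about 2 mm. A picture is of the moment at which its call begins. There is no depth.
- env.hand_in(): hands the job in, once; it reports no verdict.
Trained networks look in a picture, given as the dict that the camera call returned (one of the last four; its "shot" number tells which), for a name from the list of things; names that differ only in an ending like _2 or _b are one class to them, and where a whole thing is asked for, a point or a joint stands for the part that bears it (a point fixed in the world has none). Each returns a list of dicts, best first, with "conf" (0 to 1); they miss things now and then, are a little off and sometimes report something else, mostly with a low value. They report only what shows in the picture. A call takes as long as a camera call. They do not tell look-alikes from the thing itself.
- spotter.recognise(picture, thing): "extent" ([left, top, right, bottom] in pixels, round what is visible of it).
- spotter.trace(picture, thing): "pixels" (480x640 bool, what is visible of it) and "extent" ([left, top, right, bottom] in pixels, round what is visible of it).
The state is a dict: "clock": time; "joints": joint angles; "dq": joint speeds; "effort": joint torques, N m; "tool_pos": TCP position; "orientation": TCP orientation; "wrist_force": force on the tool from outside, world axes, zero at the start; "ft_torque": the same for the moment, N m; "width": finger opening in m.
Only numpy, scipy, OpenCV 4.12 (cv2) and the standard library are available. Lean on these libraries where they do the work, as an engineer would, in place of code of your own. Each camera call takes 0.05 s, during which the arm holds its last target. There are 200 camera calls.

### The job

Get the two-part adhesive station ready: take the child-resistant cap off both jars (press it down firmly and, keeping it pressed, turn it counter-clockwise, then lift it off) and lay both caps flat and the right way up in the shallow steel tray. Slide every spatula on the bench, blade first and lying flat with its handle on top, into a slot of its own in the wooden holder block, fully home until the front of the handle meets the holder. Leave the tape, the marker and the ceramic block where they are.

Things in the scene. Friction and masses are not known exactly. Their poses are not given: they have to be found in the camera images.
- jar_0: White jar, 76 mm diameter, fixed upright by a 96 mm clamp ring; origin: centre of its underside. Shoulder at z = 70 mm, neck 36 mm wide up to 98 mm with two bayonet lugs and a sprung collar that pushes the cap up. Cap pressed 5 mm down or more (13 N; moves from 8 N, bottoms at 8 mm, 16 N) clears the locking teeth and turns, counter-clockwise from above only. The foil on the mouth stays.
- jar_1: White jar, 76 mm diameter, fixed upright by a 96 mm clamp ring; origin: centre of its underside. Shoulder at z = 70 mm, neck 36 mm wide up to 98 mm with two bayonet lugs and a sprung collar that pushes the cap up. Cap pressed 5 mm down or more (13 N; moves from 8 N, bottoms at 8 mm, 16 N) clears the locking teeth and turns, counter-clockwise from above only. The foil on the mouth stays.
- cap_0: Loose black cap, closed on jar_0 at the start: 60 mm diameter, 26 mm high, 50 g, knurled, open below; origin: centre of its lower rim, z up. Closed: rim 84 mm above the jar's underside, x axis parallel to the jar's, cannot turn or lift. Pressed, turned 0.9 to 2.2 rad (best 1.4) and let up, it lifts straight off; turned less, it stays caught.
- cap_1: Loose black cap, closed on jar_1 at the start: 60 mm diameter, 26 mm high, 50 g, knurled, open below; origin: centre of its lower rim, z up. Closed: rim 84 mm above the jar's underside, x axis parallel to the jar's, cannot turn or lift. Pressed, turned 0.9 to 2.2 rad (best 1.4) and let up, it lifts straight off; turned less, it stays caught.
- tray: Shallow open steel tray fixed on the bench, 140 mm along its x, 240 mm along its y; rim 10 mm high, wall 4 mm, floor about 4 mm thick; origin at the centre of its underside. Both caps fit in it side by side along y (say 60 mm either side of the middle).
- holder: Light wooden block fixed on the bench, 100 mm along its x, 210 mm along its y, 58 mm high, with three flat black-lined slots side by side that open on its front face (its -x face, towards the robot); origin at the centre of its underside.
- slot_0 (a point): Middle of the lower edge of the mouth of a slot, on the holder's front face, 40 mm above the bench; axes as the holder's, x leads into the slot. Each slot is 32 mm wide (y), 10 mm high, 96 mm deep; the slots are 70 mm apart.
- slot_1 (a point): Middle of the lower edge of the mouth of a slot, on the holder's front face, 40 mm above the bench; axes as the holder's, x leads into the slot. Each slot is 32 mm wide (y), 10 mm high, 96 mm deep; the slots are 70 mm apart.
- slot_2 (a point): Middle of the lower edge of the mouth of a slot, on the holder's front face, 40 mm above the bench; axes as the holder's, x leads into the slot. Each slot is 32 mm wide (y), 10 mm high, 96 mm deep; the slots are 70 mm apart.
- spatula_0: Flat spatula 165 mm long lying flat on the bench (90 g): steel blade 90 mm long, 24 mm wide, 4 mm thick, and a black handle 75 mm long, 18 mm wide, 16 mm high, both flush below. Origin at the middle of its length on its underside; x points to the blade's tip, z up. May be absent.
- spatula_1: Flat spatula 165 mm long lying flat on the bench (90 g): steel blade 90 mm long, 24 mm wide, 4 mm thick, and a black handle 75 mm long, 18 mm wide, 16 mm high, both flush below. Origin at the middle of its length on its underside; x points to the blade's tip, z up. May be absent.
- spatula_2: Flat spatula 165 mm long lying flat on the bench (90 g): steel blade 90 mm long, 24 mm wide, 4 mm thick, and a black handle 75 mm long, 18 mm wide, 16 mm high, both flush below. Origin at the middle of its length on its underside; x points to the blade's tip, z up. May be absent.
- shoulder_0 (a point): Foot of the front face of spatula_0's handle, where the blade begins: 7.5 mm behind the spatula's origin, on its underside, axes as the spatula's. It meets the slot's mouth when the spatula is home.
- shoulder_1 (a point): Foot of the front face of spatula_1's handle, where the blade begins: 7.5 mm behind the spatula's origin, on its underside, axes as the spatula's. It meets the slot's mouth when the spatula is home.
- shoulder_2 (a point): Foot of the front face of spatula_2's handle, where the blade begins: 7.5 mm behind the spatula's origin, on its underside, axes as the spatula's. It meets the slot's mouth when the spatula is home.
- grip_0 (a point): Middle of the forward part of spatula_0's handle, 25 mm behind the shoulder and 8 mm above the underside: grip here, across the 18 mm width.
- grip_1 (a point): Middle of the forward part of spatula_1's handle, 25 mm behind the shoulder and 8 mm above the underside: grip here, across the 18 mm width.
- grip_2 (a point): Middle of the forward part of spatula_2's handle, 25 mm behind the shoulder and 8 mm above the underside: grip here, across the 18 mm width.
- tape: Roll of tape lying on the bench, 66 mm diameter, 18 mm high, a bystander; origin at its underside.
- marker: Marker pen lying on the bench, 128 mm long, a bystander; origin at its underside.
- ceramic_block: Cream ceramic block 24 x 42 x 24 mm, a bystander; origin at its underside.
Things that resemble listed ones, but are neither listed nor needed, are in the scene too. Leave any green, purple or turquoise look-alike of the cap_1 alone.

How it is judged:
By the outcome, as a careful person would: the job done as asked, in the order asked, and still so for the second after the job is handed in, with the robot touching nothing.
Of spatula_0, spatula_1, spatula_2 only 2 to 3 are there at a start; the rules pass over those that are not, and their reading is None.
At some moment in a run one of spatula_0, spatula_1, spatula_2 may be knocked a few centimetres aside while the robot is not near it.
It also fails if it takes over 210 s, if anything falls off the work surface, if the arm or the gripper's body presses on something with over 40 N, if the wrist force passes 120 N, or if a joint passes its speed limit or range.

## Working session

There is one attempt and no reset: what is moved stays moved. The work goes in short steps, Python scripts to look and compute and a shell command to move; the robot and the scene stay as the last step left them, time stands still between calls to the robot, and variables do not carry over. Pictures are saved under pics/ and viewed, on a budget of 14 in all, crops included, one or two more only if the job needs it, and the job is handed in when it is done.

```bash
mkdir -p pics
cat > h.py <<'E'
from rig import env, eyes, spotter
import numpy as np, cv2
from scipy.spatial.transform import Rotation as R
def save(p,n,crop=None,s=1):
    im=p["image"][:,:,::-1]
    if crop: im=im[crop[1]:crop[3],crop[0]:crop[2]]
    cv2.imwrite("pics/"+n,cv2.resize(im,None,fx=s,fy=s,interpolation=cv2.INTER_CUBIC))
def ray(p,uv):
    K=p["camera_matrix"];T=p["extrinsics"]
    d=np.linalg.inv(K)@np.array([uv[0],uv[1],1.]);d=T[:3,:3]@(d*[1,-1,-1]);return T[:3,3],d
def at(p,uv,z):
    o,d=ray(p,uv);return o+d*(z-o[2])/d[2]
def proj(p,X):
    T=p["extrinsics"];c=T[:3,:3].T@(np.array(X)-T[:3,3]);c=c*[1,-1,-1];u=p["camera_matrix"]@c;return u[:2]/u[2]
E
python3 - <<'E'
from h import *
o=env.get_obs();print({k:np.round(v,3).tolist() for k,v in o.items()})
for n in("top","side"):
    p=eyes.grab_frame(n);save(p,n+"0.png");print(n,p.keys(),p["camera_matrix"].tolist(),p["extrinsics"].round(3).tolist())
    for t in("jar_0","cap_0","tray","holder","spatula_0","tape","marker","ceramic_block","grip_0"):
        for r in spotter.recognise(p,t): print(t,round(r["conf"],2),np.round(r["extent"]).tolist())
E
```

```text
{'clock': 0.0, 'joints': [1.075, 0.308, 1.508, 0.0, 1.328, -0.074], 'dq': [0.001, -0.001, 0.0, -0.001, -0.0, 0.002], 'effort': [-0.001, -45.755, -25.192, -0.0, 0.013, -0.0], 'tool_pos': [0.236, 0.524, 0.23], 'orientation': [-0.659, -3.071, 0.003], 'wrist_force': [-0.241, 0.82, -0.136], 'ft_torque': [0.001, -0.033, -0.053], 'width': 0.085}
top dict_keys(['image', 'camera_matrix', 'extrinsics', 'shot']) [[440.76908249211687, 0.0, 328.5897875282132], [0.0, 440.76908249211687, 244.66527335199888], [0.0, 0.0, 1.0]] [[-0.01, 0.992, -0.123, 0.396], [-1.0, -0.01, 0.001, 0.025], [0.0, 0.123, 0.992, 1.348], [0.0, 0.0, 0.0, 1.0]]
jar_0 0.97 [358.0, 208.0, 386.0, 239.0]
jar_0 0.88 [416.0, 222.0, 445.0, 252.0]
cap_0 0.8 [448.0, 183.0, 469.0, 203.0]
cap_0 0.8 [457.0, 271.0, 483.0, 288.0]
cap_0 0.77 [465.0, 206.0, 488.0, 229.0]
cap_0 0.59 [331.0, 290.0, 348.0, 307.0]
cap_0 0.56 [364.0, 208.0, 388.0, 232.0]
cap_0 0.56 [428.0, 215.0, 452.0, 243.0]
tray 0.57 [365.0, 263.0, 447.0, 313.0]
tray 0.41 [412.0, 222.0, 445.0, 251.0]
tray 0.32 [230.0, 246.0, 243.0, 298.0]
holder 0.74 [239.0, 177.0, 315.0, 222.
[... 999 characters left out ...]
r_0 0.31 [282.0, 204.0, 320.0, 244.0]
cap_0 0.74 [204.0, 368.0, 236.0, 397.0]
cap_0 0.66 [153.0, 319.0, 179.0, 346.0]
cap_0 0.64 [230.0, 287.0, 256.0, 322.0]
cap_0 0.63 [254.0, 367.0, 278.0, 404.0]
cap_0 0.57 [293.0, 251.0, 319.0, 278.0]
tray 0.84 [167.0, 238.0, 272.0, 323.0]
holder 0.72 [363.0, 194.0, 438.0, 274.0]
spatula_0 0.76 [284.0, 201.0, 320.0, 246.0]
spatula_0 0.61 [334.0, 174.0, 382.0, 198.0]
spatula_0 0.58 [309.0, 188.0, 362.0, 214.0]
tape 0.89 [406.0, 154.0, 426.0, 169.0]
marker 0.28 [286.0, 267.0, 327.0, 308.0]
ceramic_block 0.38 [364.0, 196.0, 437.0, 273.0]
grip_0 0.69 [332.0, 174.0, 386.0, 196.0]
grip_0 0.64 [306.0, 192.0, 365.0, 212.0]
grip_0 0.57 [282.0, 203.0, 323.0, 243.0]
```

Run:
```python
import cv2
a=cv2.imread("pics/top0.png")[150:340,130:530];cv2.imwrite("pics/top0c.png",cv2.resize(a,None,fx=2,fy=2,interpolation=cv2.INTER_CUBIC))
a=cv2.imread("pics/side0.png")[130:430,120:470];cv2.imwrite("pics/side0c.png",cv2.resize(a,None,fx=2,fy=2,interpolation=cv2.INTER_CUBIC))
```

```text
(no output)
```

View pics/top0c.png

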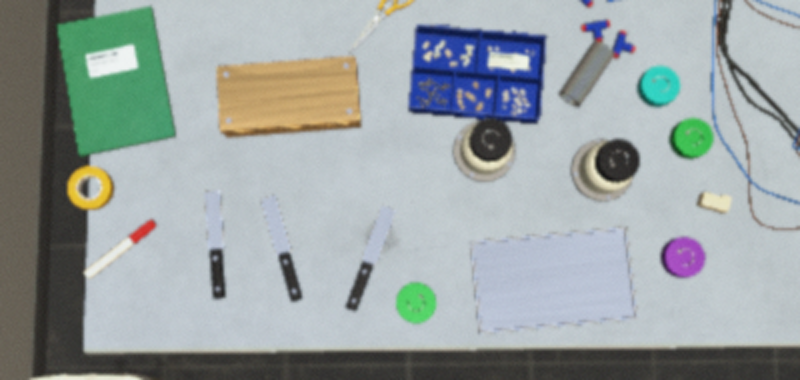

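View pics/side0c.png

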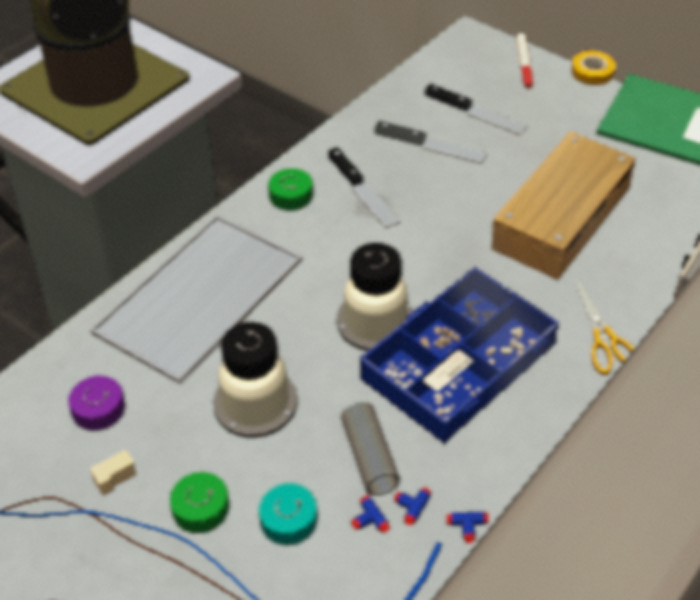

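Both black caps sit on the white jars, at top-image pixels ~(375,219) and (438,230). Possible mix-ups are the green (338,301), purple (471,278), green (476,219) and turquoise (460,193) caps, and I'll leave all of those alone. There are three spatulas, at ~(238,272), (271,274) and (315,279), with blades pointing up (+x). The holder is at (275,198) and the tray at (406,290).

Next I'll fit models to the masks.

```bash
cat > fit.py <<'E'
from h import *
from scipy.optimize import minimize
def box(x0,x1,y0,y1,z0,z1): return np.array([[a,b,c] for a in(x0,x1) for b in(y0,y1) for c in(z0,z1)])
def cyl(r,z0,z1): 
    t=np.linspace(0,2*np.pi,40);return np.vstack([np.c_[r*np.cos(t),r*np.sin(t),0*t+z] for z in(z0,z1)])
M=dict(spat=[box(-.0075,.0825,-.012,.012,0,.004),box(-.0825,-.0075,-.009,.009,0,.016)],cap=[cyl(.03,.084,.110)],loosecap=[cyl(.03,0,.026)],
 tray=[box(-.07,.07,-.12,.12,0,.010)],holder=[box(-.05,.05,-.105,.105,0,.058)],handle=[box(-.0825,-.0075,-.009,.009,0,.016)])
S=4
def polys(p,m,q,z=0):
    c,s=np.cos(q[2]),np.sin(q[2]);out=[]
    for P in M[m]:
        W=P@np.array([[c,s,0],[-s,c,0],[0,0,1]])+[q[0],q[1],z]
        out.append(cv2.convexHull(np.array([proj(p,w) for w in W],np.float32)))
    return out
def render(p,m,q,win,z=0):
    im=np.zeros(((win[3]-win[1])*S,(win[2]-win[0])*S),np.uint8)
    for h in polys(p,m,q,z): cv2.fillConvexPoly(im,np.round((h+.5-np.array(win[:2]))*S*16).astype(np.int32),1,shift=4)
    return im
def fit(obs,m,q0,yaw=True,z=0):
    # obs: list of (picture, mask)
    D=[]
    for p,k in obs:
        ys,xs=np.nonzero(k);w=[max(0,xs.min()-15),max(0,ys.min()-15),min(640,xs.max()+15),min(480,ys.max()+15)]
        D.append((p,w,cv2.resize(cv2.GaussianBlur(k[w[1]:w[3],w[0]:w[2]].astype(np.float32),(0,0),.5),None,fx=S,fy=S,interpolation=cv2.INTER_LINEAR)))
    def cost(v):
        q=[v[0],v[1],v[2] if yaw else 0]
        return sum(np.abs(cv2.GaussianBlur(render(p,m,q,w,z).astype(np.float32),(0,0),2)-k).sum()/k.sum() for p,w,k in D)
    v=np.array(q0,float)
    for st in(.01,.004):
        n=3 if yaw else 2
        v=minimize(cost,v[:n],method="Nelder-Mead",options=dict(initial_simplex=np.vstack([v[:n]]+[v[:n]+np.eye(n)[i]*(st if i<2 else st*10) for i in range(n)]),xatol=1e-4,fatol=1e-4)).x
    return v,cost(v)
def draw(p,im,m,q,z=0):
    q=list(q)+[0]*(3-len(q))
    for h in polys(p,m,q,z): cv2.polylines(im,[np.round((h+.5)*2*16-8).astype(np.int32)],True,(0,0,255),1,shift=4)
E
cat > meas.py <<'E'
from fit import *
P={n:eyes.grab_frame(n) for n in("top","side")}
T,Sd=P["top"],P["side"]
def traces(p,t): return [r for r in spotter.trace(p,t) if r["conf"]>.3]
def near(p,t,X):
    u=proj(p,X);b=None
    for r in traces(p,t):
        ys,xs=np.nonzero(r["pixels"])
        d=np.hypot(xs.mean()-u[0],ys.mean()-u[1])
        if d<12 and (b is None or d<b[0]): b=(d,r["pixels"])
    return b and b[1]
G=[("cap","cap_0",(375,219),.1,None),("cap","cap_1",(438,230),.1,None),("tray","tray",(406,290),0.005,-.05),("holder","holder",(275,198),.03,0.05),
("spat","spatula_0",(238,272),0,0),("spat","spatula_1",(271,274),0,.2),("spat","spatula_2",(315,279),0,-.3)]
ims={n:cv2.resize(p["image"][:,:,::-1],None,fx=2,fy=2,interpolation=cv2.INTER_CUBIC) for n,p in P.items()}
for m,t,uv,z,y in G:
    X=at(T,uv,z); obs={n:near(p,t,X) for n,p in P.items()}
    for sel in(("top",),("side",),("top","side")):
        o=[(P[n],obs[n]) for n in sel if obs[n] is not None]
        if len(o)<len(sel): print(t,sel,"no mask");continue
        v,c=fit(o,m,[X[0],X[1]]+([y] if y is not None else []),y is not None)
        print(t,sel,v.round(4).tolist(),round(c,3))
    for n in P: draw(P[n],ims[n],m,v)
cv2.imwrite("pics/ovt.png",ims["top"][300:680,400:1000]);cv2.imwrite("pics/ovs.png",ims["side"][320:860,280:900])
E
python3 meas.py
```

```text
cap_0 ('top',) [0.6223, -0.1103] 0.064
cap_0 ('side',) [0.622, -0.1106] 0.084
cap_0 ('top', 'side') [0.6221, -0.1105] 0.149
cap_1 ('top',) [0.5917, -0.2912] 0.038
cap_1 ('side',) [0.5915, -0.2914] 0.036
cap_1 ('top', 'side') [0.5917, -0.2915] 0.077
tray ('top',) [0.4239, -0.209, 0.0755] 0.03
tray ('side',) [0.423, -0.2122, 0.0785] 0.047
tray ('top', 'side') [0.4237, -0.2097, 0.0785] 0.082
holder ('top',) [0.705, 0.187, 0.0695] 0.026
holder ('side',) [0.7047, 0.1882, 0.069] 0.02
holder ('top', 'side') [0.705, 0.1872, 0.0682] 0.047
spatula_0 ('top',) [0.4848, 0.3021, 0.0923] 0.102
spatula_0 ('side',) [0.48, 0.3028, 0.0592] 0.246
spatula_0 ('top', 'side') [0.4845, 0.3021, 0.0848] 0.36
spatula_1 ('top',) [0.4767, 0.2005, 0.2815] 0.07
spatula_1 ('side',) [0.4738, 0.1999, 0.2965] 0.28
spatula_1 ('top', 'side') [0.4754, 0.1999, 0.2867] 0.364
spatula_2 ('top',) [0.46, 0.0662, -0.371] 0.206
spatula_2 ('side',) [0.4591, 0.0669, -0.3742] 0.106
spatula_2 ('top', 'side') [0.4592, 0.067, -0.3716] 0.316
```

```bash
cat > go.py <<'E'
from h import *
import sys
x,y,z,c=map(float,sys.argv[1:5]);c=np.radians(c)
o=env.get_obs();Rc=R.from_rotvec(o["orientation"])
Rt=R.from_matrix(np.array([[-np.sin(c),np.cos(c),0],[np.cos(c),np.sin(c),0],[0,0,-1]]))
print("t",round(o["clock"],1),"pos",o["tool_pos"].round(4) if hasattr(o["tool_pos"],"round") else o["tool_pos"],"F",np.round(o["wrist_force"],1),"w",round(float(o["width"]),4),"q6",round(o["joints"][5],2))
d=np.array([x,y,z])-o["tool_pos"]
print("offset now-axes",(Rc.inv().apply(d)/.02).round(2),"target-axes",(Rt.inv().apply(d)/.02).round(2),"dr",((Rc.inv()*Rt).as_rotvec()/np.radians(8)).round(2))
E
M='python3 -m handwheel'
$M '[{"offset":[0,0,0],"dr":[0,0,0.82]},{"offset":[0,0,0],"dr":[0,0,0.82]},{"offset":[0,0,0],"dr":[0,0,0.82]},{"offset":[0,0,0],"dr":[0,0,0.82]},{"offset":[0,0,0],"dr":[0,0,0.82]}]' 0 60
$M '[{"offset":[0,0,0],"dr":[0,0,0.82]},{"offset":[0,0,0],"dr":[0,0,0.82]},{"offset":[0,0,0],"dr":[0,0,0.82]},{"offset":[0,0,0],"dr":[0,0,0.82]},{"offset":[0,0,0],"dr":[0,0,0.82]}]'
python3 go.py .622 -.1105 .16 0
```

```text
clock: 2.3
tool_pos: [0.236, 0.5244, 0.2313]
orientation: [1.506, 2.757, 0.0]
wrist_force: [0.5, -0.6, -1.1]
width: 0.0857
clock: 2.8
tool_pos: [0.236, 0.5243, 0.2313]
orientation: [2.223, 2.22, 0.0]
wrist_force: [0.3, 0.1, -0.1]
width: 0.0852
t 2.8 pos [0.236  0.5243 0.2313] F [ 0.3  0.1 -0.1] w 0.0852 q6 1.08
offset now-axes [-31.71  19.36   3.57] target-axes [-31.74  19.3    3.57] dr [ 0.    0.   -0.01]
```

View pics/ovs.png

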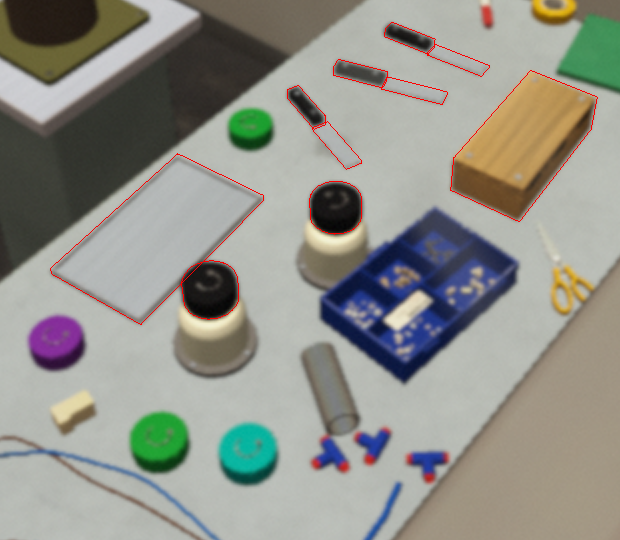

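The overlay shows the outlines hugging the black caps (crop (336,208), (210,290)), tray, holder and the three spatulas. Going to jar_0.

```bash
python3 -m handwheel '[{"offset":[-0.9,0.55,0.1],"dr":[0,0,0]},{"offset":[-0.9,0.55,0.1],"dr":[0,0,0]},{"offset":[-0.9,0.55,0.1],"dr":[0,0,0]},{"offset":[-0.9,0.55,0.1],"dr":[0,0,0]},{"offset":[-0.9,0.55,0.1],"dr":[0,0,0]}]'
python3 -m handwheel '[{"offset":[-0.9,0.55,0.1],"dr":[0,0,0]},{"offset":[-0.9,0.55,0.1],"dr":[0,0,0]},{"offset":[-0.9,0.55,0.1],"dr":[0,0,0]},{"offset":[-0.9,0.55,0.1],"dr":[0,0,0]},{"offset":[-0.9,0.55,0.1],"dr":[0,0,0]}]'
python3 -m handwheel '[{"offset":[-0.9,0.55,0.1],"dr":[0,0,0]},{"offset":[-0.9,0.55,0.1],"dr":[0,0,0]},{"offset":[-0.9,0.55,0.1],"dr":[0,0,0]},{"offset":[-0.9,0.55,0.1],"dr":[0,0,0]},{"offset":[-0.9,0.55,0.1],"dr":[0,0,0]}]'
python3 -m handwheel '[{"offset":[-0.9,0.55,0.1],"dr":[0,0,0]},{"offset":[-0.9,0.55,0.1],"dr":[0,0,0]},{"offset":[-0.9,0.55,0.1],"dr":[0,0,0]},{"offset":[-0.9,0.55,0.1],"dr":[0,0,0]},{"offset":[-0.9,0.55,0.1],"dr":[0,0,0]}]'
python3 -m handwheel '[{"offset":[-0.9,0.55,0.1],"dr":[0,0,0]},{"offset":[-0.9,0.55,0.1],"dr":[0,0,0]},{"offset":[-0.9,0.55,0.1],"dr":[0,0,0]},{"offset":[-0.9,0.55,0.1],"dr":[0,0,0]},{"offset":[-0.9,0.55,0.1],"dr":[0,0,0]}]'
python3 -m handwheel '[{"offset":[-0.9,0.55,0.1],"dr":[0,0,0]},{"offset":[-0.9,0.55,0.1],"dr":[0,0,0]},{"offset":[-0.9,0.55,0.1],"dr":[0,0,0]},{"offset":[-0.9,0.55,0.1],"dr":[0,0,0]},{"offset":[-0.9,0.55,0.1],"dr":[0,0,0]}]'
python3 -m handwheel '[{"offset":[-0.9,0.55,0.1],"dr":[0,0,0]},{"offset":[-0.9,0.55,0.1],"dr":[0,0,0]},{"offset":[-0.9,0.55,0.1],"dr":[0,0,0]},{"offset":[-0.9,0.55,0.1],"dr":[0,0,0]},{"offset":[-0.9,0.55,0.1],"dr":[0,0,0]}]'
python3 -m handwheel '[{"offset":[0,0,0],"dr":[0,0,1]},{"offset":[0,0,0],"dr":[0,0,1]},{"offset":[0,0,0],"dr":[0,0,1]},{"offset":[0,0,0],"dr":[0,0,1]},{"offset":[0,0,0],"dr":[0,0,1]}]'
python3 go.py .622 -.1105 .16 -40;python3 go.py .622 -.1105 .08 -40
```

```text
clock: 3.3
tool_pos: [0.2916, 0.4339, 0.2213]
orientation: [2.218, 2.225, 0.0]
wrist_force: [-0.6, -0.1, -0.5]
width: 0.0855
clock: 3.8
tool_pos: [0.3469, 0.344, 0.2114]
orientation: [2.218, 2.225, 0.001]
wrist_force: [0.2, -0.5, 0.0]
width: 0.0856
clock: 4.3
tool_pos: [0.4022, 0.2541, 0.2014]
orientation: [2.218, 2.225, 0.0]
wrist_force: [-0.4, -0.0, 0.2]
width: 0.0854
clock: 4.8
tool_pos: [0.4575, 0.1643, 0.1914]
orientation: [2.218, 2.225, 0.001]
wrist_force: [-0.8, -0.4, -0.2]
width: 0.0851
clock: 5.3
tool_pos: [0.5128, 0.0744, 0.1813]
orientation: [2.218, 2.225, 0.0]
wrist_force: [-0.2, -0.3, -0.1]
width: 0.0852
clock: 5.8
tool_pos: [0.5681, -0.0154, 0.1713]
orientation: [2.218, 2.225, 0.0]
wrist_force: [0.2, 0.0, -0.4]
width: 0.0853
clock: 6.3
tool_pos: [0.6238, -0.1059, 0.1611]
orientation: [-2.218, -2.225, -0.0]
wrist_force: [-0.2, 0.4, 0.4]
width: 0.0851
clock: 6.8
tool_pos: [0.6234, -0.1053, 0.1611]
orientation: [-2.849, -1.323, 0.0]
wrist_force: [0.3, 0.4, -0.3]
width: 0.0856
t 6.8 pos [ 0.6234 -0.1053  0.1611] F [ 0.3  0.4 -0.3] w 0.0856 q6 0.47
offset now-axes [-0.24  0.11  0.06] target-axes [-0.24  0.11  0.06] dr [-0.    0.   -0.02]
t 6.8 pos [ 0.6234 -0.1053  0.1611] F [ 0.3  0.4 -0.3] w 0.0856 q6 0.47
offset now-axes [-0.24  0.12  4.06] target-axes [-0.24  0.11  4.06] dr [-0.    0.   -0.02]
```

```bash
python3 -m handwheel '[{"offset":[-0.24,0.11,0.9],"dr":[0,0,0]},{"offset":[0,0,0.9],"dr":[0,0,0]},{"offset":[0,0,0.8],"dr":[0,0,0]},{"offset":[0,0,0.8],"dr":[0,0,0]},{"offset":[0,0,0.65],"dr":[0,0,0]}]'
python3 -m handwheel '[{"offset":[0,0,0],"dr":[0,0,0]},{"offset":[0,0,0],"dr":[0,0,0]},{"offset":[0,0,0],"dr":[0,0,0]},{"offset":[0,0,0],"dr":[0,0,0]},{"offset":[0,0,0],"dr":[0,0,0]}]' 255 70
python3 -m handwheel '[{"offset":[0,0,0],"dr":[0,0,0]},{"offset":[0,0,0],"dr":[0,0,0]},{"offset":[0,0,0],"dr":[0,0,0]},{"offset":[0,0,0],"dr":[0,0,0]},{"offset":[0,0,0],"dr":[0,0,0]}]'
python3 -c "
from h import *
p=eyes.grab_frame('side');save(p,'g0.png',(220,200,380,340),4)"
```

```text
clock: 7.3
tool_pos: [0.6217, -0.1102, 0.0792]
orientation: [-2.845, -1.332, 0.001]
wrist_force: [0.2, 0.1, 0.6]
width: 0.0849
clock: 7.8
tool_pos: [0.6228, -0.1105, 0.081]
orientation: [2.843, 1.331, 0.003]
wrist_force: [2.8, -3.2, -2.4]
width: 0.0584
clock: 8.3
tool_pos: [0.6228, -0.1105, 0.081]
orientation: [2.843, 1.331, 0.003]
wrist_force: [2.4, -4.6, -1.6]
width: 0.0585
```

View pics/g0.png

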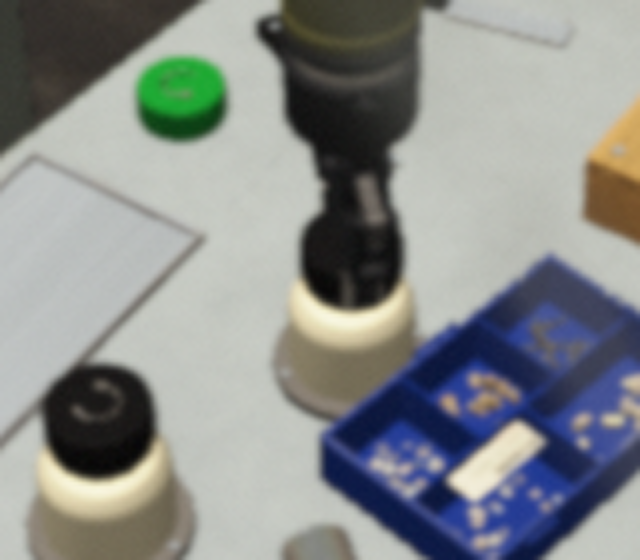

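The gripper is closed on jar_0's black cap (crop (350,255)), with the fingertips just above the jar shoulder. Pressing now.

```bash
python3 -m handwheel '[{"offset":[0,0,0.1],"dr":[0,0,0]},{"offset":[0,0,0.1],"dr":[0,0,0]},{"offset":[0,0,0.1],"dr":[0,0,0]},{"offset":[0,0,0.05],"dr":[0,0,0]},{"offset":[0,0,0],"dr":[0,0,0]}]' 255 90
```

```text
clock: 8.85
tool_pos: [0.6229, -0.1105, 0.0763]
orientation: [2.842, 1.331, 0.004]
wrist_force: [-0.7, -3.3, 12.0]
width: 0.0582
```

```bash
python3 -m handwheel '[{"offset":[0,0,0.1],"dr":[0,0,0]},{"offset":[0,0,0.05],"dr":[0,0,0]},{"offset":[0,0,0],"dr":[0,0,0]},{"offset":[0,0,0],"dr":[0,0,0]},{"offset":[0,0,0],"dr":[0,0,0]}]'
```

```text
clock: 9.35
tool_pos: [0.6229, -0.1105, 0.0739]
orientation: [2.842, 1.331, 0.005]
wrist_force: [-2.5, -3.8, 13.6]
width: 0.0582
```

```bash
python3 -m handwheel '[{"offset":[0,0,0],"dr":[0,0,-0.8]},{"offset":[0,0,0],"dr":[0,0,-0.8]},{"offset":[0,0,0],"dr":[0,0,-0.8]},{"offset":[0,0,0],"dr":[0,0,-0.8]},{"offset":[0,0,0],"dr":[0,0,-0.8]}]'
python3 -m handwheel '[{"offset":[0,0,0],"dr":[0,0,-0.8]},{"offset":[0,0,0],"dr":[0,0,-0.8]},{"offset":[0,0,0],"dr":[0,0,-0.8]},{"offset":[0,0,0],"dr":[0,0,-0.8]},{"offset":[0,0,0],"dr":[0,0,-0.8]}]'
python3 -m handwheel '[{"offset":[0,0,0],"dr":[0,0,-0.8]},{"offset":[0,0,0],"dr":[0,0,-0.7]},{"offset":[0,0,0],"dr":[0,0,-0.5]},{"offset":[0,0,0],"dr":[0,0,0]},{"offset":[0,0,0],"dr":[0,0,0]}]'
```

```text
clock: 9.85
tool_pos: [0.6232, -0.1097, 0.074]
orientation: [2.361, 2.067, 0.005]
wrist_force: [-1.0, -0.2, 15.0]
width: 0.0581
clock: 10.35
tool_pos: [0.6232, -0.1098, 0.074]
orientation: [1.699, 2.637, 0.003]
wrist_force: [-2.3, -2.4, 14.5]
width: 0.0582
clock: 10.85
tool_pos: [0.6233, -0.1096, 0.074]
orientation: [1.321, 2.845, 0.002]
wrist_force: [-1.0, -0.3, 14.6]
width: 0.0582
```

```bash
python3 -m handwheel '[{"offset":[0,0,-0.25],"dr":[0,0,0]},{"offset":[0,0,-0.25],"dr":[0,0,0]},{"offset":[0,0,-0.15],"dr":[0,0,0]},{"offset":[0,0,-0.15],"dr":[0,0,0]},{"offset":[0,0,0],"dr":[0,0,0]}]'
```

```text
clock: 11.35
tool_pos: [0.6223, -0.11, 0.0868]
orientation: [1.323, 2.848, 0.0]
wrist_force: [2.6, -3.6, 1.4]
width: 0.0586
```

```bash
python3 -m handwheel '[{"offset":[0,0,-0.5],"dr":[0,0,0]},{"offset":[0,0,-0.8],"dr":[0,0,0]},{"offset":[0,0,-0.8],"dr":[0,0,0]},{"offset":[0,0,-0.8],"dr":[0,0,0]},{"offset":[0,0,-0.8],"dr":[0,0,0]}]'
python3 -m handwheel '[{"offset":[0,0,0],"dr":[0,0,0.9]},{"offset":[0,0,0],"dr":[0,0,0.9]},{"offset":[0,0,0],"dr":[0,0,0.9]},{"offset":[0,0,0],"dr":[0,0,0.9]},{"offset":[0,0,0],"dr":[0,0,0.9]}]'
python3 go.py .419 -.15 .06 4.5
python3 -c "
from h import *
p=eyes.grab_frame('side');save(p,'g1.png',(200,180,380,340),3.5)"
```

```text
clock: 11.85
tool_pos: [0.6195, -0.1082, 0.1598]
orientation: [-1.321, -2.845, -0.001]
wrist_force: [-0.1, 0.2, -0.7]
width: 0.0579
clock: 12.35
tool_pos: [0.6195, -0.1082, 0.1592]
orientation: [-2.142, -2.292, 0.002]
wrist_force: [-0.8, -0.1, -1.0]
width: 0.0586
t 12.3 pos [ 0.6195 -0.1082  0.1592] F [-0.8 -0.1 -1. ] w 0.0586 q6 -0.31
offset now-axes [ -1.42 -10.12   5.  ] target-axes [ -1.3  -10.16   4.96] dr [-0.03 -0.02 -0.08]
```

View pics/g1.png

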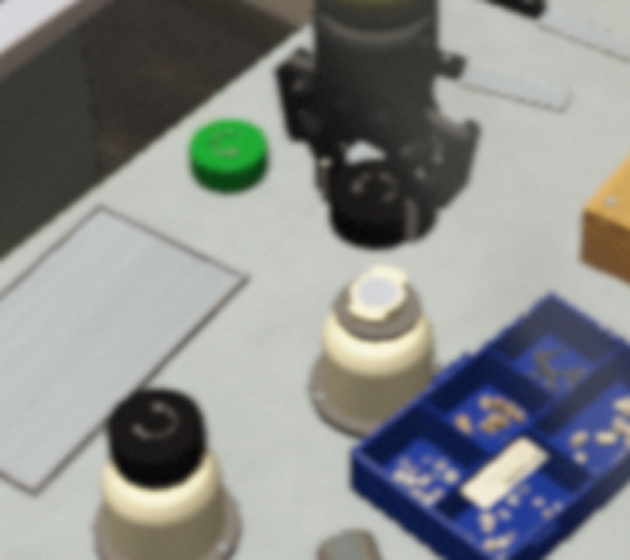

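Cap_0 is in the gripper (crop (380,210)) and jar_0's neck is bare with its foil still on (380,290). Taking the cap to the tray.

```bash
python3 -m handwheel '[{"offset":[-0.09,-0.68,0.1],"dr":[0,0,0]},{"offset":[-0.09,-0.68,0.1],"dr":[0,0,0]},{"offset":[-0.09,-0.68,0.1],"dr":[0,0,0]},{"offset":[-0.09,-0.68,0.1],"dr":[0,0,0]},{"offset":[-0.09,-0.68,0.1],"dr":[0,0,0]}]'
python3 -m handwheel '[{"offset":[-0.09,-0.68,0.3],"dr":[0,0,0]},{"offset":[-0.09,-0.68,0.3],"dr":[0,0,0]},{"offset":[-0.09,-0.68,0.3],"dr":[0,0,0]},{"offset":[-0.09,-0.68,0.3],"dr":[0,0,0]},{"offset":[-0.09,-0.68,0.3],"dr":[0,0,0]}]'
python3 -m handwheel '[{"offset":[-0.09,-0.68,0.6],"dr":[0,0,0]},{"offset":[-0.09,-0.68,0.6],"dr":[0,0,0]},{"offset":[-0.09,-0.68,0.6],"dr":[0,0,0]},{"offset":[-0.09,-0.68,0.6],"dr":[0,0,0]},{"offset":[-0.09,-0.68,0.6],"dr":[0,0,0]}]'
python3 go.py .419 -.15 .005 4.5
```

```text
clock: 12.9
tool_pos: [0.5524, -0.1226, 0.1495]
orientation: [-2.134, -2.301, 0.001]
wrist_force: [0.1, -0.3, 0.8]
width: 0.0583
clock: 13.4
tool_pos: [0.4856, -0.1368, 0.1198]
orientation: [-2.136, -2.301, 0.0]
wrist_force: [0.6, 0.4, -0.4]
width: 0.0584
clock: 13.9
tool_pos: [0.4186, -0.1508, 0.0598]
orientation: [-2.136, -2.301, -0.0]
wrist_force: [-0.3, 0.4, -0.1]
width: 0.0582
t 13.9 pos [ 0.4186 -0.1508  0.0598] F [-0.3  0.4 -0.1] w 0.0582 q6 -0.52
offset now-axes [0.03 0.03 2.74] target-axes [0.04 0.02 2.74] dr [-0.01 -0.01 -0.03]
```

```bash
python3 -m handwheel '[{"offset":[0,0,0.7],"dr":[0,0,0]},{"offset":[0,0,0.7],"dr":[0,0,0]},{"offset":[0,0,0.7],"dr":[0,0,0]},{"offset":[0,0,0.5],"dr":[0,0,0]},{"offset":[0,0,0.15],"dr":[0,0,0]}]'
python3 -m handwheel '[{"offset":[0,0,0.1],"dr":[0,0,0]},{"offset":[0,0,0.05],"dr":[0,0,0]},{"offset":[0,0,0],"dr":[0,0,0]},{"offset":[0,0,0],"dr":[0,0,0]},{"offset":[0,0,0],"dr":[0,0,0]}]'
```

```text
clock: 14.4
tool_pos: [0.4189, -0.1507, 0.0043]
orientation: [-2.137, -2.299, 0.001]
wrist_force: [-1.2, -0.1, -0.9]
width: 0.0582
clock: 14.9
tool_pos: [0.4203, -0.1514, 0.0026]
orientation: [2.138, 2.3, 0.0]
wrist_force: [0.4, 0.9, -0.6]
width: 0.0584
```

```bash
python3 -m handwheel '[{"offset":[0,0,0],"dr":[0,0,0]},{"offset":[0,0,0],"dr":[0,0,0]},{"offset":[0,0,0],"dr":[0,0,0]},{"offset":[0,0,0],"dr":[0,0,0]},{"offset":[0,0,0],"dr":[0,0,0]}]' 0
python3 -m handwheel '[{"offset":[0,0,-0.2],"dr":[0,0,0]},{"offset":[0,0,-0.4],"dr":[0,0,0]},{"offset":[0,0,-0.8],"dr":[0,0,0]},{"offset":[0,0,-1],"dr":[0,0,0]},{"offset":[0,0,-1],"dr":[0,0,0]}]'
python3 -m handwheel '[{"offset":[0,0,-1],"dr":[0,0,0]},{"offset":[0,0,-1],"dr":[0,0,0]},{"offset":[0,0,-1],"dr":[0,0,0]},{"offset":[0,0,-1],"dr":[0,0,0]},{"offset":[0,0,-0.8],"dr":[0,0,0]}]'
python3 go.py .5917 -.2915 .16 4.5
```

```text
clock: 15.4
tool_pos: [0.42, -0.1514, 0.0023]
orientation: [2.139, 2.301, -0.0]
wrist_force: [-0.6, 0.2, 0.5]
width: 0.0854
clock: 15.9
tool_pos: [0.4198, -0.1512, 0.0715]
orientation: [-2.139, -2.301, 0.0]
wrist_force: [-0.0, 0.5, -0.3]
width: 0.0856
clock: 16.4
tool_pos: [0.4201, -0.1514, 0.1682]
orientation: [2.138, 2.3, 0.001]
wrist_force: [0.4, -0.2, -0.3]
width: 0.0855
t 16.4 pos [ 0.4201 -0.1514  0.1682] F [ 0.4 -0.2 -0.3] w 0.0855 q6 -0.51
offset now-axes [-7.61  8.05  0.43] target-axes [-7.66  8.01  0.41] dr [ 0.01  0.01 -0.04]
```

```bash
python3 -m handwheel '[{"offset":[-0.76,0.8,0],"dr":[0,0,0]},{"offset":[-0.76,0.8,0],"dr":[0,0,0]},{"offset":[-0.76,0.8,0],"dr":[0,0,0]},{"offset":[-0.76,0.8,0],"dr":[0,0,0]},{"offset":[-0.76,0.8,0],"dr":[0,0,0]}]'
python3 -m handwheel '[{"offset":[-0.76,0.8,0],"dr":[0,0,0]},{"offset":[-0.76,0.8,0],"dr":[0,0,0]},{"offset":[-0.76,0.8,0],"dr":[0,0,0]},{"offset":[-0.76,0.8,0],"dr":[0,0,0]},{"offset":[-0.76,0.8,0],"dr":[0,0,0]}]'
python3 -m handwheel '[{"offset":[0,0,0],"dr":[0,0,1]},{"offset":[0,0,0],"dr":[0,0,1]},{"offset":[0,0,0],"dr":[0,0,1]},{"offset":[0,0,0],"dr":[0,0,1]},{"offset":[0,0,0],"dr":[0,0,1]}]'
python3 go.py .5917 -.2915 .08 -36
python3 -c "
from fit import *
p=eyes.grab_frame('side');save(p,'g2.png',(140,220,300,360),4)
for r in spotter.trace(p,'cap_0'):
    u=proj(p,[.42,-.1514,.015]);ys,xs=np.nonzero(r['pixels'])
    if np.hypot(xs.mean()-u[0],ys.mean()-u[1])<12: print(fit([(p,r['pixels'])],'loosecap',[.42,-.151],False,.004))"
```

```text
clock: 16.9
tool_pos: [0.5057, -0.2217, 0.1671]
orientation: [2.139, 2.301, 0.0]
wrist_force: [-0.0, -0.0, -0.4]
width: 0.0851
clock: 17.4
tool_pos: [0.591, -0.2917, 0.1669]
orientation: [-2.139, -2.301, 0.0]
wrist_force: [0.6, 0.2, 0.3]
width: 0.0856
clock: 17.9
tool_pos: [0.5903, -0.2911, 0.1669]
orientation: [-2.801, -1.422, 0.0]
wrist_force: [0.1, 0.0, 0.8]
width: 0.0854
t 17.9 pos [ 0.5903 -0.2911  0.1669] F [0.1 0.  0.8] w 0.0854 q6 0.11
offset now-axes [0.02 0.07 4.35] target-axes [0.02 0.07 4.35] dr [-0.    0.   -0.02]
(array([ 0.4105719 , -0.15586206]), np.float32(2.1186662))
```

View pics/g2.png

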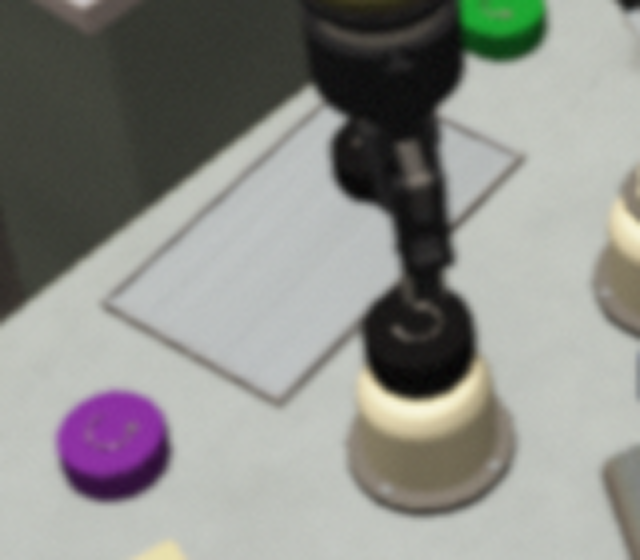

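Cap_0 is in the tray at crop (360,160), partly hidden by the gripper. The gripper is over jar_1's cap at (418,340). Repeating the sequence there.

```bash
python3 -m handwheel '[{"offset":[0,0.07,0.9],"dr":[0,0,0]},{"offset":[0,0,0.9],"dr":[0,0,0]},{"offset":[0,0,0.9],"dr":[0,0,0]},{"offset":[0,0,0.9],"dr":[0,0,0]},{"offset":[0,0,0.75],"dr":[0,0,0]}]'
python3 -m handwheel '[{"offset":[0,0,0],"dr":[0,0,0]},{"offset":[0,0,0],"dr":[0,0,0]},{"offset":[0,0,0],"dr":[0,0,0]},{"offset":[0,0,0],"dr":[0,0,0]},{"offset":[0,0,0],"dr":[0,0,0]}]' 255 90
python3 -m handwheel '[{"offset":[0,0,0],"dr":[0,0,0]},{"offset":[0,0,0.1],"dr":[0,0,0]},{"offset":[0,0,0.1],"dr":[0,0,0]},{"offset":[0,0,0.1],"dr":[0,0,0]},{"offset":[0,0,0.1],"dr":[0,0,0]}]'
python3 -m handwheel '[{"offset":[0,0,0.1],"dr":[0,0,0]},{"offset":[0,0,0],"dr":[0,0,0]},{"offset":[0,0,0],"dr":[0,0,0]},{"offset":[0,0,0],"dr":[0,0,0]},{"offset":[0,0,0],"dr":[0,0,0]}]'
```

```text
clock: 18.5
tool_pos: [0.5914, -0.2919, 0.0787]
orientation: [-2.794, -1.436, 0.001]
wrist_force: [-0.8, 0.1, -0.3]
width: 0.0854
clock: 19.0
tool_pos: [0.5918, -0.2921, 0.0802]
orientation: [2.796, 1.431, 0.0]
wrist_force: [-2.3, 1.5, 2.0]
width: 0.0579
clock: 19.5
tool_pos: [0.5918, -0.2921, 0.0735]
orientation: [2.796, 1.43, 0.001]
wrist_force: [-5.5, 2.0, 13.9]
width: 0.0585
clock: 20.0
tool_pos: [0.5919, -0.2922, 0.0723]
orientation: [2.796, 1.43, 0.001]
wrist_force: [-5.0, 2.5, 14.9]
width: 0.0584
```

```bash
python3 -m handwheel '[{"offset":[0,0,0],"dr":[0,0,-0.8]},{"offset":[0,0,0],"dr":[0,0,-0.8]},{"offset":[0,0,0],"dr":[0,0,-0.8]},{"offset":[0,0,0],"dr":[0,0,-0.8]},{"offset":[0,0,0],"dr":[0,0,-0.8]}]'
python3 -m handwheel '[{"offset":[0,0,0],"dr":[0,0,-0.8]},{"offset":[0,0,0],"dr":[0,0,-0.8]},{"offset":[0,0,0],"dr":[0,0,-0.8]},{"offset":[0,0,0],"dr":[0,0,-0.8]},{"offset":[0,0,0],"dr":[0,0,-0.8]}]'
python3 -m handwheel '[{"offset":[0,0,0],"dr":[0,0,-0.8]},{"offset":[0,0,0],"dr":[0,0,-0.7]},{"offset":[0,0,0],"dr":[0,0,-0.5]},{"offset":[0,0,0],"dr":[0,0,0]},{"offset":[0,0,0],"dr":[0,0,0]}]'
python3 -m handwheel '[{"offset":[0,0,-0.25],"dr":[0,0,0]},{"offset":[0,0,-0.25],"dr":[0,0,0]},{"offset":[0,0,-0.15],"dr":[0,0,0]},{"offset":[0,0,-0.15],"dr":[0,0,0]},{"offset":[0,0,0],"dr":[0,0,0]}]'
```

```text
clock: 20.5
tool_pos: [0.5939, -0.2932, 0.0729]
orientation: [2.286, 2.146, 0.003]
wrist_force: [-2.7, 1.7, 14.2]
width: 0.0583
clock: 21.0
tool_pos: [0.5935, -0.2929, 0.0728]
orientation: [1.606, 2.694, 0.001]
wrist_force: [-3.5, 1.7, 14.6]
width: 0.0585
clock: 21.5
tool_pos: [0.5936, -0.2925, 0.0727]
orientation: [1.221, 2.889, 0.0]
wrist_force: [-2.0, 2.3, 14.2]
width: 0.0582
clock: 22.0
tool_pos: [0.592, -0.2923, 0.0854]
orientation: [1.223, 2.893, -0.0]
wrist_force: [0.2, -0.1, 0.1]
width: 0.0584
```

```bash
python3 -m handwheel '[{"offset":[0,0,-0.5],"dr":[0,0,0]},{"offset":[0,0,-0.8],"dr":[0,0,0]},{"offset":[0,0,-0.8],"dr":[0,0,0]},{"offset":[0,0,-0.8],"dr":[0,0,0]},{"offset":[0,0,-0.8],"dr":[0,0,0]}]'
python3 -m handwheel '[{"offset":[0,0,0],"dr":[0,0,0.98]},{"offset":[0,0,0],"dr":[0,0,0.98]},{"offset":[0,0,0],"dr":[0,0,0.98]},{"offset":[0,0,0],"dr":[0,0,0.98]},{"offset":[0,0,0],"dr":[0,0,0.98]}]'
python3 go.py .428 -.2695 .06 4.5
```

```text
clock: 22.5
tool_pos: [0.5917, -0.2921, 0.1601]
orientation: [-1.223, -2.893, 0.0]
wrist_force: [-0.2, -0.5, -0.2]
width: 0.0585
clock: 23.0
tool_pos: [0.5918, -0.2921, 0.1595]
orientation: [-2.129, -2.31, 0.0]
wrist_force: [-0.0, 0.0, -0.1]
width: 0.0583
t 23.0 pos [ 0.5918 -0.2921  0.1595] F [-0.   0.  -0.1] w 0.0583 q6 -0.6
offset now-axes [ 1.79 -8.07  4.98] target-axes [ 1.77 -8.07  4.98] dr [-0.   -0.    0.02]
```

```bash
python3 -m handwheel '[{"offset":[0.12,-0.54,0.1],"dr":[0,0,0]},{"offset":[0.12,-0.54,0.1],"dr":[0,0,0]},{"offset":[0.12,-0.54,0.1],"dr":[0,0,0]},{"offset":[0.12,-0.54,0.1],"dr":[0,0,0]},{"offset":[0.12,-0.54,0.1],"dr":[0,0,0]}]'
python3 -m handwheel '[{"offset":[0.12,-0.54,0.3],"dr":[0,0,0]},{"offset":[0.12,-0.54,0.3],"dr":[0,0,0]},{"offset":[0.12,-0.54,0.3],"dr":[0,0,0]},{"offset":[0.12,-0.54,0.3],"dr":[0,0,0]},{"offset":[0.12,-0.54,0.3],"dr":[0,0,0]}]'
python3 -m handwheel '[{"offset":[0.12,-0.54,0.6],"dr":[0,0,0]},{"offset":[0.12,-0.54,0.6],"dr":[0,0,0]},{"offset":[0.12,-0.54,0.6],"dr":[0,0,0]},{"offset":[0.12,-0.54,0.6],"dr":[0,0,0]},{"offset":[0.12,-0.54,0.6],"dr":[0,0,0]}]'
python3 -m handwheel '[{"offset":[0,0,0.7],"dr":[0,0,0]},{"offset":[0,0,0.7],"dr":[0,0,0]},{"offset":[0,0,0.7],"dr":[0,0,0]},{"offset":[0,0,0.5],"dr":[0,0,0]},{"offset":[0,0,0.15],"dr":[0,0,0]}]'
python3 -m handwheel '[{"offset":[0,0,0.1],"dr":[0,0,0]},{"offset":[0,0,0.05],"dr":[0,0,0]},{"offset":[0,0,0],"dr":[0,0,0]},{"offset":[0,0,0],"dr":[0,0,0]},{"offset":[0,0,0],"dr":[0,0,0]}]'
python3 -m handwheel '[{"offset":[0,0,0],"dr":[0,0,0]},{"offset":[0,0,0],"dr":[0,0,0]},{"offset":[0,0,0],"dr":[0,0,0]},{"offset":[0,0,0],"dr":[0,0,0]},{"offset":[0,0,0],"dr":[0,0,0]}]' 0
python3 -m handwheel '[{"offset":[0,0,-0.2],"dr":[0,0,0]},{"offset":[0,0,-0.4],"dr":[0,0,0]},{"offset":[0,0,-0.8],"dr":[0,0,0]},{"offset":[0,0,-1],"dr":[0,0,0]},{"offset":[0,0,-1],"dr":[0,0,0]}]'
python3 -m handwheel '[{"offset":[0,0,-1],"dr":[0,0,0]},{"offset":[0,0,-1],"dr":[0,0,0]},{"offset":[0,0,-1],"dr":[0,0,0]},{"offset":[0,0,-1],"dr":[0,0,0]},{"offset":[0,0,-0.8],"dr":[0,0,0]}]'
```

```text
clock: 23.5
tool_pos: [0.5355, -0.2846, 0.1492]
orientation: [-2.122, -2.316, 0.0]
wrist_force: [-0.8, -0.3, 0.1]
width: 0.0585
clock: 24.0
tool_pos: [0.4811, -0.2774, 0.1189]
orientation: [2.123, 2.316, 0.0]
wrist_force: [-0.2, -0.4, -0.2]
width: 0.0584
clock: 24.5
tool_pos: [0.4264, -0.2702, 0.0588]
orientation: [2.123, 2.316, 0.0]
wrist_force: [0.4, 0.2, 0.4]
width: 0.0582
clock: 25.0
tool_pos: [0.4265, -0.2699, 0.0033]
orientation: [-2.122, -2.314, 0.0]
wrist_force: [-0.1, 0.4, -1.2]
width: 0.0583
clock: 25.5
tool_pos: [0.4275, -0.2704, 0.0017]
orientation: [2.122, 2.315, 0.0]
wrist_force: [-0.1, -0.3, -0.1]
width: 0.0583
clock: 26.0
tool_pos: [0.4273, -0.2703, 0.0013]
orientation: [2.123, 2.316, 0.0]
wrist_force: [0.3, 0.7, 0.6]
width: 0.0858
clock: 26.5
tool_pos: [0.4271, -0.2702, 0.0704]
orientation: [-2.123, -2.316, 0.0]
wrist_force: [0.5, -0.4, -0.2]
width: 0.0852
clock: 27.0
tool_pos: [0.4274, -0.2704, 0.1673]
orientation: [2.122, 2.314, 0.0]
wrist_force: [-0.2, 0.0, -1.6]
width: 0.0857
```

```bash
cat > spat.py <<'E'
from fit import *
import sys
z=float(sys.argv[1]) if len(sys.argv)>1 else 0
P={n:eyes.grab_frame(n) for n in("top","side")};T=P["top"]
tr={n:[r for r in spotter.trace(p,"spatula_0") if r["conf"]>.3] for n,p in P.items()}
done=[]
for r in tr["top"]:
    ys,xs=np.nonzero(r["pixels"]);
    if len(xs)<60: continue
    X=at(T,(xs.mean(),ys.mean()),z+.005)
    w=np.array([at(T,(a,b),z+.005)[:2] for a,b in zip(xs,ys)]);e=np.linalg.eigh(np.cov(w.T))[1][:,1];e*=np.sign(e[0]);y=np.arctan2(e[1],e[0])
    obs=[(T,r["pixels"])];u=proj(P["side"],X);
    for s in tr["side"]:
        b,a=np.nonzero(s["pixels"])
        if np.hypot(a.mean()-u[0],b.mean()-u[1])<10: obs.append((P["side"],s["pixels"]));break
    v,c=fit(obs,"spat",[X[0],X[1],y],True,z)
    if c>1 or any(np.hypot(*(v[:2]-d[:2]))<.03 for d in done): continue
    done.append(v);q=v[2];g=v[:2]-.0325*np.array([np.cos(q),np.sin(q)])
    print("spat",v.round(4).tolist(),"deg",round(np.degrees(q),1),"cost",round(float(c),2),len(obs),"grip",g.round(4).tolist(),"c",round(np.degrees(q)-90,1))
if len(sys.argv)>2:
    im=cv2.resize(P["side"]["image"][:,:,::-1],None,fx=2,fy=2,interpolation=cv2.INTER_CUBIC)
    for v in done: draw(P["side"],im,"spat",v,z)
    cv2.imwrite("pics/"+sys.argv[2],im[300:860,280:920])
E
python3 spat.py 0 s1.png
```

```text
spat [0.4835, 0.3023, 0.0894] deg 5.1 cost 0.42 2 grip [0.4511, 0.2994] c -84.9
```

View pics/s1.png

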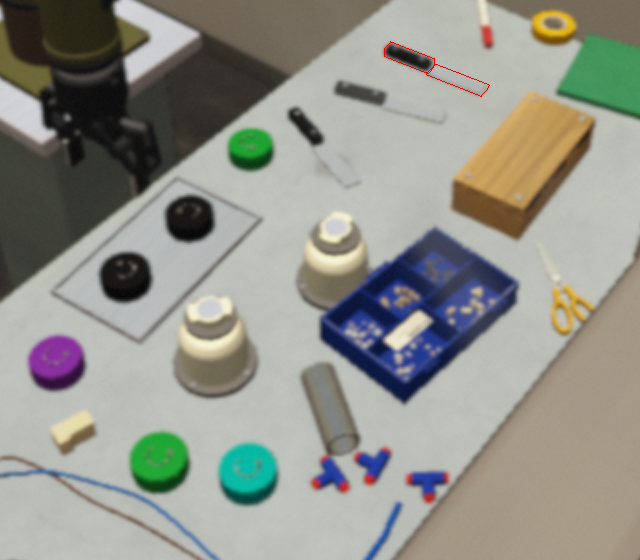

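Both caps sit flat and upright in the tray (crop (190,217) and (125,275)). Both jars are open, and the spatulas are where they were at the start. Starting with the nearest one, spatula_2 (crop (322,147)), which goes to the -y slot.

```bash
python3 -m handwheel '[{"offset":[0.88,-0.07,0],"dr":[0,0,0]},{"offset":[0.88,-0.07,0],"dr":[0,0,0]},{"offset":[0.88,-0.07,0],"dr":[0,0,0]},{"offset":[0.88,-0.07,0],"dr":[0,0,0]},{"offset":[0.88,-0.07,0],"dr":[0,0,0]}]'
python3 -m handwheel '[{"offset":[0.88,0.07,0],"dr":[0,0,0]},{"offset":[0.88,0.07,0],"dr":[0,0,0]},{"offset":[0.88,0.07,0],"dr":[0,0,0]},{"offset":[0.88,0.07,0],"dr":[0,0,0]},{"offset":[0.88,0.07,0],"dr":[0,0,0]}]'
python3 -m handwheel '[{"offset":[0.88,0.07,0],"dr":[0,0,0]},{"offset":[0.88,0.07,0],"dr":[0,0,0]},{"offset":[0.88,0.07,0],"dr":[0,0,0]},{"offset":[0.88,0.07,0],"dr":[0,0,0]},{"offset":[0.88,0.07,0],"dr":[0,0,0]}]'
python3 -m handwheel '[{"offset":[0.88,0.1,0],"dr":[0,0,0]},{"offset":[0.88,0.1,0],"dr":[0,0,0]},{"offset":[0.88,0.1,0],"dr":[0,0,0]},{"offset":[0.88,0.1,0],"dr":[0,0,0]},{"offset":[0.88,0.1,0],"dr":[0,0,0]}]'
python3 -m handwheel '[{"offset":[0,0,0],"dr":[0,0,-0.8]},{"offset":[0,0,0],"dr":[0,0,-0.8]},{"offset":[0,0,0],"dr":[0,0,-0.8]},{"offset":[0,0,0],"dr":[0,0,-0.8]},{"offset":[0,0,0],"dr":[0,0,-0.8]}]'
python3 -m handwheel '[{"offset":[0,0,0],"dr":[0,0,-0.8]},{"offset":[0,0,0],"dr":[0,0,-0.8]},{"offset":[0,0,0],"dr":[0,0,-0.8]},{"offset":[0,0,0],"dr":[0,0,-0.8]},{"offset":[0,0,0],"dr":[0,0,-0.8]}]' 150
python3 go.py .4289 .0788 .08 68.7
python3 - <<'E'
from fit import *
p=eyes.grab_frame('side');save(p,'s2.png',(200,150,380,290),3.5)
q=[.4592,.067,-.3716]
for r in spotter.trace(p,'spatula_0'):
    ys,xs=np.nonzero(r['pixels']);u=proj(p,[q[0],q[1],0])
    if np.hypot(xs.mean()-u[0],ys.mean()-u[1])<25: print(r['conf'],fit([(p,r['pixels'])],'spat',q))
E
```

```text
clock: 27.7
tool_pos: [0.4119, -0.1811, 0.165]
orientation: [-2.122, -2.316, 0.0]
wrist_force: [0.1, 0.5, 0.4]
width: 0.0859
clock: 28.2
tool_pos: [0.4115, -0.0932, 0.1654]
orientation: [2.122, 2.316, 0.0]
wrist_force: [0.7, 0.5, -0.1]
width: 0.0855
clock: 28.7
tool_pos: [0.4107, -0.005, 0.1654]
orientation: [2.122, 2.317, 0.0]
wrist_force: [-0.4, -0.5, 0.3]
width: 0.0857
clock: 29.2
tool_pos: [0.4128, 0.0834, 0.1654]
orientation: [2.122, 2.317, 0.0]
wrist_force: [-0.4, -0.4, 0.0]
width: 0.0853
clock: 29.7
tool_pos: [0.4128, 0.0828, 0.1653]
orientation: [-1.395, -2.815, 0.0]
wrist_force: [0.6, -0.8, -0.0]
width: 0.0851
clock: 30.2
tool_pos: [0.4129, 0.0827, 0.1653]
orientation: [-0.565, -3.09, -0.0]
wrist_force: [0.0, 0.9, 0.6]
width: 0.0351
t 30.2 pos [0.4129 0.0827 0.1653] F [0.  0.9 0.6] w 0.0351 q6 -1.11
offset now-axes [-0.82  0.1   4.27] target-axes [-0.82  0.11  4.27] dr [ 0.   -0.    0.07]
0.79 (array([ 0.45691734,  0.0679151 , -0.39678516]), np.float32(0.19828783))
```

View pics/s2.png

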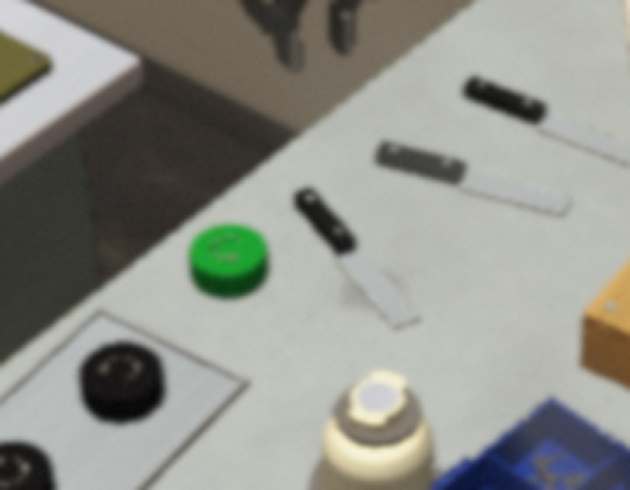

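Spatula_2 hasn't moved (handle at crop (325,220)) and the gripper is in the air above it. Descending.

```bash
python3 -m handwheel '[{"offset":[-0.4,0.1,0.9],"dr":[0,0,0.07]},{"offset":[-0.42,0,0.9],"dr":[0,0,0]},{"offset":[0,0,0.9],"dr":[0,0,0]},{"offset":[0,0,0.9],"dr":[0,0,0]},{"offset":[0,0,0.9],"dr":[0,0,0]}]'
python3 -m handwheel '[{"offset":[0,0,0.9],"dr":[0,0,0]},{"offset":[0,0,0.9],"dr":[0,0,0]},{"offset":[0,0,0.8],"dr":[0,0,0]},{"offset":[0,0,0.6],"dr":[0,0,0]},{"offset":[0,0,0.25],"dr":[0,0,0]}]'
python3 -m handwheel '[{"offset":[0,0,0],"dr":[0,0,0]},{"offset":[0,0,0],"dr":[0,0,0]},{"offset":[0,0,0],"dr":[0,0,0]},{"offset":[0,0,0],"dr":[0,0,0]},{"offset":[0,0,0],"dr":[0,0,0]}]' 255 60
python3 go.py .4289 .0788 .065 68.7
```

```text
clock: 30.8
tool_pos: [0.4295, 0.0783, 0.0748]
orientation: [0.592, 3.085, 0.0]
wrist_force: [-0.4, -0.3, 0.2]
width: 0.0346
clock: 31.3
tool_pos: [0.4287, 0.0782, 0.0054]
orientation: [-0.591, -3.084, 0.001]
wrist_force: [-0.0, -0.4, 0.2]
width: 0.0349
clock: 31.8
tool_pos: [0.43, 0.0778, 0.0067]
orientation: [0.589, 3.085, 0.0]
wrist_force: [0.8, 0.8, -0.7]
width: 0.0161
t 31.8 pos [0.43   0.0778 0.0067] F [ 0.8  0.8 -0.7] w 0.0161 q6 -1.11
offset now-axes [ 0.07  0.03 -2.92] target-axes [ 0.07  0.03 -2.92] dr [ 0.    0.01 -0.04]
```

```bash
python3 -m handwheel '[{"offset":[0,0,0],"dr":[0,0,0]},{"offset":[0,0,0],"dr":[0,0,0]},{"offset":[0,0,0.1],"dr":[0,0,0]},{"offset":[0,0,0.1],"dr":[0,0,0]},{"offset":[0,0,0],"dr":[0,0,0]}]' 160
python3 -m handwheel '[{"offset":[0,0,0],"dr":[0,0,0]},{"offset":[0,0,0],"dr":[0,0,0]},{"offset":[0,0,0],"dr":[0,0,0]},{"offset":[0,0,0],"dr":[0,0,0]},{"offset":[0,0,0],"dr":[0,0,0]}]' 255 80
python3 -m handwheel '[{"offset":[0,0,-0.3],"dr":[0,0,0]},{"offset":[0,0,-0.6],"dr":[0,0,0]},{"offset":[0,0,-0.8],"dr":[0,0,0]},{"offset":[0,0,-0.8],"dr":[0,0,0]},{"offset":[0,0,-0.6],"dr":[0,0,0]}]'
python3 -m handwheel '[{"offset":[0,0,0],"dr":[0,0,-0.8]},{"offset":[0,0,0],"dr":[0,0,-0.8]},{"offset":[0,0,0],"dr":[0,0,-0.8]},{"offset":[0,0,0],"dr":[0,0,-0.7]},{"offset":[0,0,0],"dr":[0,0,0]}]'
python3 go.py .5 .1 .065 93.9
```

```text
clock: 32.3
tool_pos: [0.4295, 0.0777, 0.002]
orientation: [-0.588, -3.085, 0.0]
wrist_force: [-0.0, 0.2, 0.2]
width: 0.0321
clock: 32.8
tool_pos: [0.4296, 0.0778, 0.0025]
orientation: [0.588, 3.086, 0.0]
wrist_force: [-1.2, 0.1, 5.8]
width: 0.0161
clock: 33.3
tool_pos: [0.4298, 0.0778, 0.0652]
orientation: [0.588, 3.085, 0.0]
wrist_force: [-0.1, -0.3, -1.8]
width: 0.0158
clock: 33.8
tool_pos: [0.4296, 0.0778, 0.0644]
orientation: [0.088, -3.14, 0.0]
wrist_force: [-0.2, 0.8, -0.3]
width: 0.0157
t 33.8 pos [0.4296 0.0778 0.0644] F [-0.2  0.8 -0.3] w 0.0157 q6 -1.54
offset now-axes [-3.58  0.91 -0.03] target-axes [-3.59  0.87 -0.03] dr [-0.   -0.   -0.08]
```

```bash
python3 -m handwheel '[{"offset":[-0.95,0.22,0],"dr":[0,0,-0.08]},{"offset":[-0.95,0.22,0],"dr":[0,0,0]},{"offset":[-0.95,0.22,0],"dr":[0,0,0]},{"offset":[-0.95,0.22,0],"dr":[0,0,0]},{"offset":[-0.95,0.22,0],"dr":[0,0,0]}]'
python3 -m handwheel '[{"offset":[0,0,0.4],"dr":[0,0,0]},{"offset":[0,0,0.4],"dr":[0,0,0]},{"offset":[0,0,0],"dr":[0,0,0]},{"offset":[0,0,0],"dr":[0,0,0]},{"offset":[0,0,0],"dr":[0,0,0]}]'
python3 go.py .5252 .1048 .0455 93.9
cat > hand.py <<'E'
from fit import *
# pose of held spatula: fit in both views at known height
o=env.get_obs();z=o["tool_pos"][2]-.0025
Rm=R.from_rotvec(o["orientation"]).as_matrix();q=np.arctan2(-Rm[1,0],-Rm[0,0]);c=o["tool_pos"][:2]+.0325*np.array([np.cos(q),np.sin(q)])
for n in("top","side"):
    p=eyes.grab_frame(n);u=proj(p,[c[0]+.02,c[1],z])
    if n=="side": save(p,"hand%d.png"%(o["clock"]*10),(300,140,460,280),4)
    for r in spotter.trace(p,"spatula_0"):
        ys,xs=np.nonzero(r["pixels"])
        if np.hypot(xs.mean()-u[0],ys.mean()-u[1])<12: v,k=fit([(p,r["pixels"])],"spat",[c[0],c[1],q],True,z);print(n,r["conf"],len(xs),v.round(4).tolist(),"tip",(v[:2]+.0825*np.array([np.cos(v[2]),np.sin(v[2])])).round(4),k)
print("nominal",c.round(4),round(q,4),"pic hand%d.png"%(o["clock"]*10))
E
python3 hand.py
```

```text
clock: 34.3
tool_pos: [0.5236, 0.1061, 0.0642]
orientation: [0.101, -3.139, 0.0]
wrist_force: [-0.3, -0.0, 0.1]
width: 0.016
clock: 34.8
tool_pos: [0.5221, 0.1057, 0.0482]
orientation: [0.105, -3.139, 0.0]
wrist_force: [0.4, 0.3, 0.0]
width: 0.0158
t 34.8 pos [0.5221 0.1057 0.0482] F [0.4 0.3 0. ] w 0.0158 q6 -1.52
offset now-axes [-0.15 -0.05  0.14] target-axes [-0.15 -0.05  0.14] dr [-0.   -0.01 -0.01]
side 0.9 331 [0.5558, 0.1099, 0.0563] tip [0.6382 0.1145] 0.5570978
nominal [0.5545 0.1079] 0.0669 pic hand348.png
```

View pics/hand348.png

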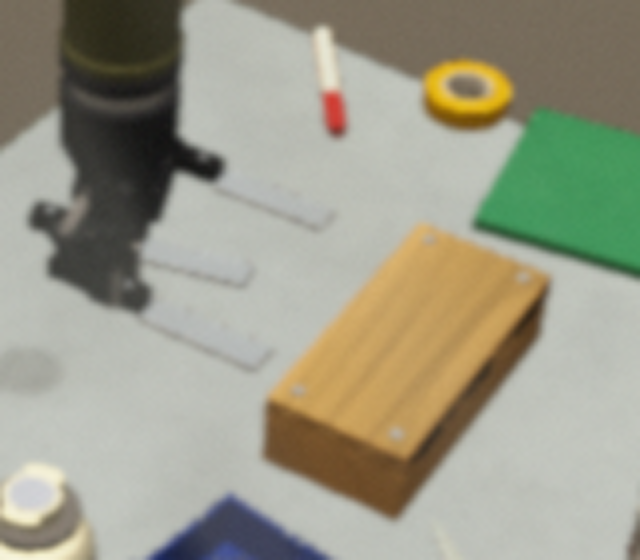

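Run:
```python
import cv2,numpy as np
a=cv2.resize(cv2.imread("pics/top0.png")[172:226,234:318],(640,411),interpolation=cv2.INTER_CUBIC)
b=cv2.imread("pics/side0.png")[190:278,355:445];b=cv2.resize(b,(400,391),interpolation=cv2.INTER_CUBIC)
b=cv2.copyMakeBorder(b,0,20,0,240,cv2.BORDER_CONSTANT)
cv2.imwrite("pics/hold.png",cv2.resize(np.vstack([a,b]),None,fx=.72,fy=.72))
```

```text
(no output)
```

View pics/hold.png

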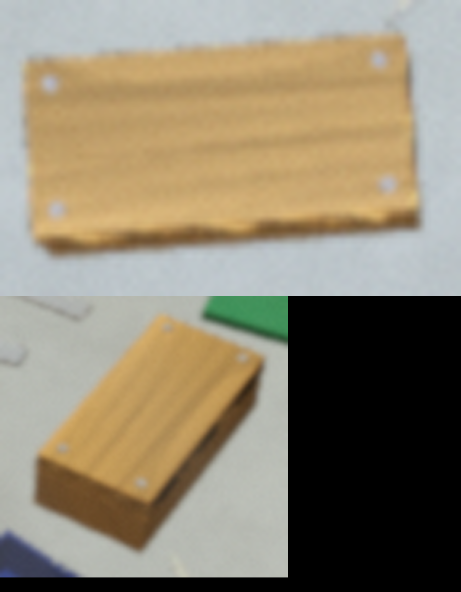

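Run:
```python
from fit import *
h=np.array([.705,.1872]);a=.0682;ex=np.array([np.cos(a),np.sin(a)]);ey=np.array([-ex[1],ex[0]])
import time
for n,sx,cam in(("top0",-.05,"top"),("side0",.05,"side")):
    p=eyes.grab_frame(cam);g=cv2.imread(f"pics/{n}.png",0).astype(np.float32)
    for z in(.054,.049,.045,.041,.035,.02,.005):
        row=[]
        for y in np.arange(-.1,.101,.01):
            u=proj(p,list(h+sx*ex+y*ey)+[z]);row.append(int(cv2.getRectSubPix(g,(1,1),(float(u[0]),float(u[1])))[0,0]))
        print(n,z,row)
```

```text
top0 0.054 [138, 152, 177, 157, 152, 152, 154, 143, 137, 167, 168, 146, 133, 145, 147, 134, 149, 163, 165, 135, 150]
top0 0.049 [125, 142, 172, 147, 144, 139, 139, 130, 125, 165, 162, 136, 122, 134, 130, 119, 140, 160, 161, 121, 141]
top0 0.045 [116, 133, 169, 136, 138, 129, 127, 122, 117, 163, 157, 127, 113, 124, 118, 111, 132, 156, 156, 113, 133]
top0 0.041 [107, 124, 159, 125, 132, 120, 118, 114, 108, 159, 146, 118, 106, 114, 110, 104, 124, 149, 146, 104, 123]
top0 0.035 [97, 112, 142, 110, 122, 111, 106, 101, 99, 142, 131, 104, 98, 105, 97, 93, 114, 133, 132, 94, 116]
top0 0.02 [93, 99, 115, 100, 106, 103, 101, 101, 98, 117, 115, 100, 99, 102, 98, 99, 100, 114, 116, 99, 112]
top0 0.005 [121, 127, 127, 128, 127, 128, 126, 132, 128, 131, 131, 132, 129, 133, 128, 133, 129, 135, 135, 132, 132]
side0 0.054 [79, 82, 79, 78, 89, 89, 93, 89, 85, 82, 82, 90, 95, 91, 85, 79, 77, 76, 84, 100, 144]
side0 0.049 [70, 62, 59, 63, 70, 75, 76, 77, 71, 66, 62, 67, 83, 79, 69, 60, 55, 50, 62, 88, 130]
side0 0.045 [70, 61, 56, 58, 61, 72, 71, 77, 68, 60, 56, 60, 74, 76, 72, 56, 48, 46, 52, 81, 126]
side0 0.041 [71, 65, 58, 60, 61, 74, 72, 77, 73, 64, 62, 59, 69, 75, 72, 64, 52, 47, 49, 81, 130]
side0 0.035 [73, 70, 69, 66, 70, 71, 76, 76, 79, 73, 69, 66, 68, 72, 72, 71, 61, 57, 57, 81, 134]
side0 0.02 [72, 75, 75, 77, 78, 78, 80, 81, 82, 82, 80, 80, 76, 76, 75, 72, 71, 70, 68, 84, 134]
side0 0.005 [130, 129, 136, 134, 131, 131, 135, 133, 132, 130, 132, 133, 130, 129, 130, 129, 127, 130, 126, 129, 137]
```

The picture shows the blade held level in front of the holder, with its tip at crop (265,360). Dark slot-sized patches show on the far face, perhaps the lining's back. I'll probe the front mouth gently and watch the force.

```bash
python3 -m handwheel '[{"offset":[0,-0.05,0.14],"dr":[0,0,0]},{"offset":[-0.4,0,0],"dr":[0,0,0]},{"offset":[-0.4,0,0],"dr":[0,0,0]},{"offset":[-0.3,0,0],"dr":[0,0,0]},{"offset":[0,0,0],"dr":[0,0,0]}]'
python3 -m handwheel '[{"offset":[-0.2,0,0],"dr":[0,0,0]},{"offset":[-0.2,0,0],"dr":[0,0,0]},{"offset":[-0.2,0,0],"dr":[0,0,0]},{"offset":[-0.2,0,0],"dr":[0,0,0]},{"offset":[0,0,0],"dr":[0,0,0]}]'
python3 go.py .6350 .1123 .0455 93.9
```

```text
clock: 35.6
tool_pos: [0.5471, 0.1065, 0.0456]
orientation: [-0.105, 3.138, 0.0]
wrist_force: [0.3, 0.3, -1.0]
width: 0.0161
clock: 36.1
tool_pos: [0.562, 0.1075, 0.0456]
orientation: [-0.106, 3.139, 0.0]
wrist_force: [0.0, -0.0, -1.8]
width: 0.0159
t 36.1 pos [0.562  0.1075 0.0456] F [ 0.  -0.  -1.8] w 0.0159 q6 -1.52
offset now-axes [-3.66 -0.01  0.01] target-axes [-3.66 -0.01  0.01] dr [ 0.    0.01 -0.01]
```

The tip is 17 mm past the face with no force, so the slot does open here. Pushing home.

```bash
python3 -m handwheel '[{"offset":[-0.7,0,0],"dr":[0,0,0]},{"offset":[-0.7,0,0],"dr":[0,0,0]},{"offset":[-0.7,0,0],"dr":[0,0,0]},{"offset":[-0.7,0,0],"dr":[0,0,0]},{"offset":[-0.4,0,0],"dr":[0,0,0]}]'
python3 -m handwheel '[{"offset":[-0.15,0,0],"dr":[0,0,0]},{"offset":[-0.1,0,0],"dr":[0,0,0]},{"offset":[-0.1,0,0],"dr":[0,0,0]},{"offset":[0,0,0],"dr":[0,0,0]},{"offset":[0,0,0],"dr":[0,0,0]}]'
python3 go.py .6350 .1123 .0455 93.9
```

```text
clock: 36.6
tool_pos: [0.626, 0.1118, 0.0455]
orientation: [-0.106, 3.139, 0.0]
wrist_force: [-0.7, 0.4, -0.8]
width: 0.0158
clock: 37.1
tool_pos: [0.6314, 0.1122, 0.0455]
orientation: [0.106, -3.139, 0.0]
wrist_force: [-0.2, 0.2, -0.8]
width: 0.0159
t 37.1 pos [0.6314 0.1122 0.0455] F [-0.2  0.2 -0.8] w 0.0159 q6 -1.53
offset now-axes [-0.18 -0.01  0.  ] target-axes [-0.18 -0.01  0.  ] dr [-0. -0. -0.]
```

```bash
python3 -m handwheel '[{"offset":[-0.1,0,0],"dr":[0,0,0]},{"offset":[-0.1,0,0],"dr":[0,0,0]},{"offset":[-0.05,0,0],"dr":[0,0,0]},{"offset":[0,0,0],"dr":[0,0,0]},{"offset":[0,0,0],"dr":[0,0,0]}]'
python3 -m handwheel '[{"offset":[-0.1,0,0],"dr":[0,0,0]},{"offset":[-0.05,0,0],"dr":[0,0,0]},{"offset":[0,0,0],"dr":[0,0,0]},{"offset":[0,0,0],"dr":[0,0,0]},{"offset":[0,0,0],"dr":[0,0,0]}]'
```

```text
clock: 37.6
tool_pos: [0.6347, 0.1124, 0.0451]
orientation: [0.106, -3.136, 0.0]
wrist_force: [-5.4, -0.2, 2.1]
width: 0.0161
clock: 38.1
tool_pos: [0.6347, 0.1124, 0.045]
orientation: [0.105, -3.13, 0.001]
wrist_force: [-8.9, -1.1, 6.2]
width: 0.0159
```

```bash
python3 -m handwheel '[{"offset":[0.05,0,0],"dr":[0,0,0]},{"offset":[0,0,0.1],"dr":[0,0,0]},{"offset":[0,0,0],"dr":[0,0,0]},{"offset":[0,0,0],"dr":[0,0,0]},{"offset":[0,0,0],"dr":[0,0,0]}]'
python3 -m handwheel '[{"offset":[0,0,0],"dr":[0,0,0]},{"offset":[0,0,0],"dr":[0,0,0]},{"offset":[0,0,0],"dr":[0,0,0]},{"offset":[0,0,0],"dr":[0,0,0]},{"offset":[0,0,0],"dr":[0,0,0]}]' 160
python3 -m handwheel '[{"offset":[0,0,-0.5],"dr":[0,0,0]},{"offset":[0,0,-0.8],"dr":[0,0,0]},{"offset":[0,0,-1],"dr":[0,0,0]},{"offset":[0,0,-1],"dr":[0,0,0]},{"offset":[0,0,-1],"dr":[0,0,0]}]'
python3 -m handwheel '[{"offset":[1,0,0],"dr":[0,0,0]},{"offset":[1,0,0],"dr":[0,0,0]},{"offset":[1,0,0],"dr":[0,0,0]},{"offset":[1,0,0],"dr":[0,0,0]},{"offset":[1,0,0],"dr":[0,0,0]}]'
python3 spat.py 0
python3 - <<'E'
from h import *
p=eyes.grab_frame('side');a=p["image"][:,:,::-1][170:290,290:450];q=eyes.grab_frame('top');b=q["image"][:,:,::-1][170:300,220:340]
cv2.imwrite("pics/ins1.png",np.vstack([cv2.resize(a,(480,360),interpolation=cv2.INTER_CUBIC),cv2.resize(b,(480,520),interpolation=cv2.INTER_CUBIC)[:240]]))
E
```

```text
clock: 38.6
tool_pos: [0.6347, 0.1124, 0.0428]
orientation: [0.106, -3.132, 0.001]
wrist_force: [-7.8, -0.4, 3.8]
width: 0.0161
clock: 39.1
tool_pos: [0.6394, 0.1127, 0.0437]
orientation: [-0.106, 3.139, 0.0]
wrist_force: [0.1, -0.5, -0.1]
width: 0.0316
clock: 39.6
tool_pos: [0.639, 0.1127, 0.1311]
orientation: [-0.106, 3.139, 0.0]
wrist_force: [0.4, -0.1, 0.4]
width: 0.0317
clock: 40.1
tool_pos: [0.5386, 0.1059, 0.1304]
orientation: [-0.106, 3.139, 0.0]
wrist_force: [-0.4, -0.1, -0.4]
width: 0.0315
spat [0.4844, 0.3021, 0.0894] deg 5.1 cost 0.6 2 grip [0.4521, 0.2992] c -84.9
```

View pics/ins1.png

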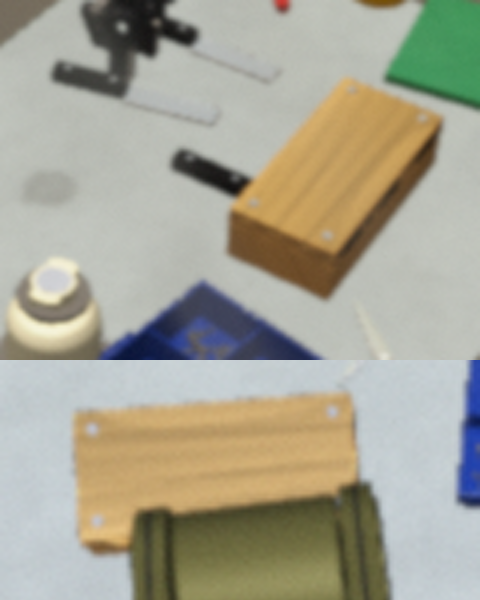

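Spatula_2 is in its slot, with only the handle showing at crop (210,172). Next is spatula_1, measured once more as the arm comes in.

```bash
cat > one.py <<'E'
from fit import *
import sys
q=list(map(float,sys.argv[1:4]));z=0
for n in("top","side"):
    p=eyes.grab_frame(n);u=proj(p,[q[0],q[1],0])
    for t in("spatula_0","grip_0"):
        for r in spotter.trace(p,t):
            ys,xs=np.nonzero(r["pixels"])
            if np.hypot(xs.mean()-u[0],ys.mean()-u[1])<22:
                v,k=fit([(p,r["pixels"])],"spat",q);print(n,t,round(r["conf"],2),len(xs),v.round(4).tolist(),round(float(k),3),"deg",round(np.degrees(v[2]),1),"grip",(v[:2]-.0325*np.array([np.cos(v[2]),np.sin(v[2])])).round(4))
E
python3 one.py .4754 .1999 .2867; python3 go.py .4442 .1907 .1 106.4
```

```text
top spatula_0 0.77 207 [0.4699, 0.198, 0.2613] 1.0 deg 15.0 grip [0.4385 0.1896]
top grip_0 0.53 233 [0.4732, 0.1987, 0.2645] 0.828 deg 15.2 grip [0.4418 0.1902]
side spatula_0 0.96 414 [0.4736, 0.1998, 0.2842] 0.1 deg 16.3 grip [0.4424 0.1907]
side grip_0 0.56 354 [0.4752, 0.2021, 0.2624] 0.253 deg 15.0 grip [0.4438 0.1936]
t 40.7 pos [0.5395 0.106  0.1293] F [ 0.5 -0.4  0. ] w 0.0318 q6 -1.52
offset now-axes [4.47 4.55 1.47] target-axes [3.38 5.41 1.47] dr [-0.   -0.   -1.57]
```

```bash
python3 -m handwheel '[{"offset":[0.9,0.91,0.3],"dr":[0,0,0]},{"offset":[0.9,0.91,0.3],"dr":[0,0,0]},{"offset":[0.9,0.91,0.3],"dr":[0,0,0]},{"offset":[0.9,0.91,0.3],"dr":[0,0,0]},{"offset":[0.9,0.91,0.27],"dr":[0,0,0]}]'
python3 -m handwheel '[{"offset":[0,0,0],"dr":[0,0,-0.8]},{"offset":[0,0,0],"dr":[0,0,-0.77]},{"offset":[0,0,0.6],"dr":[0,0,0]},{"offset":[0,0,0.6],"dr":[0,0,0]},{"offset":[0,0,0],"dr":[0,0,0]}]'
python3 go.py .4437 .1907 .002 106.4
```

```text
clock: 41.2
tool_pos: [0.4426, 0.1913, 0.0998]
orientation: [0.105, -3.14, -0.0]
wrist_force: [-0.1, -0.0, 0.2]
width: 0.0315
clock: 41.7
tool_pos: [0.4422, 0.1904, 0.075]
orientation: [0.448, -3.107, 0.001]
wrist_force: [-0.4, -1.0, 0.3]
width: 0.0317
t 41.7 pos [0.4422 0.1904 0.075 ] F [-0.4 -1.   0.3] w 0.0317 q6 -1.54
offset now-axes [-0.08 -0.01  3.65] target-axes [-0.07 -0.01  3.65] dr [-0.   -0.02  0.  ]
```

```bash
python3 -m handwheel '[{"offset":[-0.07,0,0.9],"dr":[0,0,0]},{"offset":[0,0,0.9],"dr":[0,0,0]},{"offset":[0,0,0.9],"dr":[0,0,0]},{"offset":[0,0,0.7],"dr":[0,0,0]},{"offset":[0,0,0.25],"dr":[0,0,0]}]'
python3 -m handwheel '[{"offset":[0,0,0],"dr":[0,0,0]},{"offset":[0,0,0],"dr":[0,0,0]},{"offset":[0,0,0],"dr":[0,0,0]},{"offset":[0,0,0],"dr":[0,0,0]},{"offset":[0,0,0],"dr":[0,0,0]}]' 255 80
python3 -m handwheel '[{"offset":[0,0,-0.3],"dr":[0,0,0]},{"offset":[0,0,-0.6],"dr":[0,0,0]},{"offset":[0,0,-0.8],"dr":[0,0,0]},{"offset":[0,0,-0.8],"dr":[0,0,0]},{"offset":[0,0,-0.6],"dr":[0,0,0]}]'
python3 -m handwheel '[{"offset":[0,0,0],"dr":[0,0,0.5]},{"offset":[0,0,0],"dr":[0,0,0.5]},{"offset":[0,0,0],"dr":[0,0,0.56]},{"offset":[0,0,0],"dr":[0,0,0]},{"offset":[0,0,0],"dr":[0,0,0]}]'
python3 go.py .5204 .1746 .0455 93.9
```

```text
clock: 42.2
tool_pos: [0.4442, 0.1909, 0.0023]
orientation: [0.448, -3.108, 0.001]
wrist_force: [0.5, 1.2, -0.0]
width: 0.0317
clock: 42.7
tool_pos: [0.4448, 0.1912, 0.0035]
orientation: [-0.448, 3.109, 0.0]
wrist_force: [-0.2, 0.3, -1.1]
width: 0.0159
clock: 43.2
tool_pos: [0.4448, 0.1912, 0.0664]
orientation: [-0.448, 3.108, 0.0]
wrist_force: [-0.3, 0.2, -1.3]
width: 0.016
clock: 43.7
tool_pos: [0.4445, 0.1911, 0.0654]
orientation: [-0.111, 3.139, 0.0]
wrist_force: [0.3, 0.4, -0.9]
width: 0.0155
t 43.7 pos [0.4445 0.1911 0.0654] F [ 0.3  0.4 -0.9] w 0.0155 q6 -1.32
offset now-axes [-3.73 -1.09  1.  ] target-axes [-3.73 -1.08  1.  ] dr [0.   0.   0.02]
```

```bash
python3 -m handwheel '[{"offset":[-0.75,-0.22,0.19],"dr":[0,0,0.02]},{"offset":[-0.75,-0.22,0.19],"dr":[0,0,0]},{"offset":[-0.75,-0.22,0.19],"dr":[0,0,0]},{"offset":[-0.75,-0.22,0.19],"dr":[0,0,0]},{"offset":[-0.73,-0.2,0.19],"dr":[0,0,0]}]'
python3 -m handwheel '[{"offset":[0,0,0],"dr":[0,0,0]},{"offset":[0,0,0],"dr":[0,0,0]},{"offset":[0,0,0],"dr":[0,0,0]},{"offset":[0,0,0],"dr":[0,0,0]},{"offset":[0,0,0],"dr":[0,0,0]}]'
python3 go.py .6302 .1821 .0465 93.9
```

```text
clock: 44.2
tool_pos: [0.5222, 0.174, 0.0454]
orientation: [0.103, -3.14, 0.0]
wrist_force: [0.2, -0.3, -1.4]
width: 0.0154
clock: 44.7
tool_pos: [0.5197, 0.1747, 0.0463]
orientation: [0.104, -3.14, -0.0]
wrist_force: [-0.1, -0.1, -0.2]
width: 0.0159
t 44.7 pos [0.5197 0.1747 0.0463] F [-0.1 -0.1 -0.2] w 0.0159 q6 -1.39
offset now-axes [-5.54  0.   -0.01] target-axes [-5.54 -0.01 -0.01] dr [ 0.   -0.   -0.01]
```

```bash
python3 -m handwheel '[{"offset":[-0.4,0,0],"dr":[0,0,0]},{"offset":[-0.4,0,0],"dr":[0,0,0]},{"offset":[-0.3,0,0],"dr":[0,0,0]},{"offset":[-0.2,0,0],"dr":[0,0,0]},{"offset":[-0.2,0,0],"dr":[0,0,0]}]'
python3 -m handwheel '[{"offset":[-0.2,0,0],"dr":[0,0,0]},{"offset":[-0.2,0,0],"dr":[0,0,0]},{"offset":[-0.2,0,0],"dr":[0,0,0]},{"offset":[-0.2,0,0],"dr":[0,0,0]},{"offset":[0,0,0],"dr":[0,0,0]}]'
```

```text
clock: 45.2
tool_pos: [0.5508, 0.1765, 0.046]
orientation: [0.103, -3.14, 0.0]
wrist_force: [-0.2, 0.1, -0.9]
width: 0.0157
clock: 45.7
tool_pos: [0.5671, 0.1777, 0.0462]
orientation: [-0.103, 3.139, 0.0]
wrist_force: [0.6, 0.1, -0.6]
width: 0.0156
```

```bash
python3 -m handwheel '[{"offset":[-0.6,0,0],"dr":[0,0,0]},{"offset":[-0.6,0,0],"dr":[0,0,0]},{"offset":[-0.6,0,0],"dr":[0,0,0]},{"offset":[-0.6,0,0],"dr":[0,0,0]},{"offset":[-0.4,0,0],"dr":[0,0,0]}]'
python3 -m handwheel '[{"offset":[-0.1,0,0],"dr":[0,0,0]},{"offset":[-0.1,0,0],"dr":[0,0,0]},{"offset":[-0.1,0,0],"dr":[0,0,0]},{"offset":[-0.1,0,0],"dr":[0,0,0]},{"offset":[0,0,0],"dr":[0,0,0]}]'
python3 -m handwheel '[{"offset":[-0.1,0,0],"dr":[0,0,0]},{"offset":[-0.1,0,0],"dr":[0,0,0]},{"offset":[0,0,0],"dr":[0,0,0]},{"offset":[0,0,0],"dr":[0,0,0]},{"offset":[0,0,0],"dr":[0,0,0]}]'
```

```text
clock: 46.2
tool_pos: [0.6241, 0.1814, 0.0461]
orientation: [-0.103, 3.139, 0.0]
wrist_force: [0.1, 0.2, 0.0]
width: 0.0158
clock: 46.7
tool_pos: [0.6299, 0.1818, 0.0461]
orientation: [0.104, -3.139, 0.0]
wrist_force: [-0.8, -0.3, -0.8]
width: 0.0158
clock: 47.2
tool_pos: [0.63, 0.1817, 0.0456]
orientation: [0.104, -3.132, 0.001]
wrist_force: [-6.6, -0.1, 3.2]
width: 0.0159
```

```bash
python3 -m handwheel '[{"offset":[-0.1,0,0],"dr":[0,0,0]},{"offset":[0,0,0],"dr":[0,0,0]},{"offset":[0,0,0.12],"dr":[0,0,0]},{"offset":[0,0,0],"dr":[0,0,0]},{"offset":[0,0,0],"dr":[0,0,0]}]'
python3 -m handwheel '[{"offset":[0,0,0],"dr":[0,0,0]},{"offset":[0,0,0],"dr":[0,0,0]},{"offset":[0,0,0],"dr":[0,0,0]},{"offset":[0,0,0],"dr":[0,0,0]},{"offset":[0,0,0],"dr":[0,0,0]}]' 160
python3 -m handwheel '[{"offset":[0,0,-0.5],"dr":[0,0,0]},{"offset":[0,0,-0.8],"dr":[0,0,0]},{"offset":[0,0,-1],"dr":[0,0,0]},{"offset":[0,0,-1],"dr":[0,0,0]},{"offset":[0,0,-1],"dr":[0,0,0]}]'
python3 -m handwheel '[{"offset":[1,0,0],"dr":[0,0,0]},{"offset":[1,0,0],"dr":[0,0,0]},{"offset":[1,0,0],"dr":[0,0,0]},{"offset":[1,0,0],"dr":[0,0,0]},{"offset":[1,0,0],"dr":[0,0,0]}]'
python3 one.py .4844 .3021 .0894; python3 go.py .4519 .2993 .1 95.0
```

```text
clock: 47.7
tool_pos: [0.63, 0.1816, 0.0432]
orientation: [0.103, -3.129, 0.002]
wrist_force: [-11.0, -0.7, 6.2]
width: 0.0158
clock: 48.2
tool_pos: [0.6367, 0.1822, 0.0438]
orientation: [-0.103, 3.139, 0.0]
wrist_force: [0.3, -0.2, 0.4]
width: 0.0318
clock: 48.7
tool_pos: [0.6363, 0.1822, 0.1312]
orientation: [-0.103, 3.139, 0.0]
wrist_force: [0.3, 0.3, 1.3]
width: 0.0319
clock: 49.2
tool_pos: [0.5359, 0.1755, 0.1306]
orientation: [-0.103, 3.139, 0.0]
wrist_force: [0.5, 0.2, -0.7]
width: 0.0318
top spatula_0 0.39 45 [0.3326, 0.2182, 0.9567] 1.0 deg 54.8 grip [0.3139 0.1916]
side spatula_0 0.58 260 [0.4805, 0.303, 0.0547] 0.549 deg 3.1 grip [0.448  0.3012]
side grip_0 0.53 257 [0.4812, 0.3022, 0.0561] 0.573 deg 3.2 grip [0.4488 0.3004]
t 49.5 pos [0.5381 0.1758 0.1304] F [-0.3 -0.2  0.1] w 0.0317 q6 -1.4
offset now-axes [3.9  6.44 1.51] target-axes [3.75 6.53 1.52] dr [ 0.    0.02 -0.15]
```

```bash
python3 -m handwheel '[{"offset":[0.39,0.64,0],"dr":[0,0,-0.15]},{"offset":[0.39,0.64,0],"dr":[0,0,0]},{"offset":[0.39,0.64,0],"dr":[0,0,0]},{"offset":[0.39,0.64,0],"dr":[0,0,0]},{"offset":[0.39,0.64,0],"dr":[0,0,0]}]'
python3 -m handwheel '[{"offset":[0.39,0.64,0.3],"dr":[0,0,0]},{"offset":[0.39,0.64,0.3],"dr":[0,0,0]},{"offset":[0.39,0.64,0.3],"dr":[0,0,0]},{"offset":[0.39,0.64,0.3],"dr":[0,0,0]},{"offset":[0.39,0.64,0.3],"dr":[0,0,0]}]'
python3 one.py .4844 .3021 .0894; python3 go.py .4519 .2993 .0025 95.0
```

```text
clock: 50.0
tool_pos: [0.491, 0.2375, 0.1296]
orientation: [0.138, -3.138, -0.0]
wrist_force: [0.6, 0.6, -0.4]
width: 0.0321
clock: 50.5
tool_pos: [0.4468, 0.2974, 0.099]
orientation: [0.136, -3.138, 0.0]
wrist_force: [-0.2, 0.3, -1.1]
width: 0.0318
top spatula_0 0.62 345 [0.4833, 0.3021, 0.0961] 0.294 deg 5.5 grip [0.451 0.299]
top grip_0 0.74 332 [0.4837, 0.3019, 0.0921] 0.296 deg 5.3 grip [0.4513 0.2989]
side spatula_0 0.56 377 [0.4837, 0.3025, 0.073] 0.121 deg 4.2 grip [0.4513 0.3002]
side grip_0 0.69 356 [0.4827, 0.3024, 0.0818] 0.136 deg 4.7 grip [0.4503 0.2997]
t 50.8 pos [0.4483 0.2964 0.0999] F [ 0.2 -0.6 -0.2] w 0.0318 q6 -1.15
offset now-axes [-0.19  0.13  4.87] target-axes [-0.19  0.13  4.87] dr [-0.    0.01 -0.  ]
```

```bash
python3 -m handwheel '[{"offset":[-0.17,0.13,0.8],"dr":[0,0,0]},{"offset":[0,0,0.8],"dr":[0,0,0]},{"offset":[0,0,0.6],"dr":[0,0,0]},{"offset":[0,0,0.6],"dr":[0,0,0]},{"offset":[0,0,0.6],"dr":[0,0,0]}]'
python3 -m handwheel '[{"offset":[0,0,0.6],"dr":[0,0,0]},{"offset":[0,0,0.5],"dr":[0,0,0]},{"offset":[0,0,0.35],"dr":[0,0,0]},{"offset":[0,0,0],"dr":[0,0,0]},{"offset":[0,0,0],"dr":[0,0,0]}]'
python3 -m handwheel '[{"offset":[0,0,0],"dr":[0,0,0]},{"offset":[0,0,0],"dr":[0,0,0]},{"offset":[0,0,0],"dr":[0,0,0]},{"offset":[0,0,0],"dr":[0,0,0]},{"offset":[0,0,0],"dr":[0,0,0]}]' 255 80
python3 -m handwheel '[{"offset":[0,0,-0.3],"dr":[0,0,0]},{"offset":[0,0,-0.6],"dr":[0,0,0]},{"offset":[0,0,-0.8],"dr":[0,0,0]},{"offset":[0,0,-0.8],"dr":[0,0,0]},{"offset":[0,0,-0.6],"dr":[0,0,0.1]}]'
python3 go.py .5156 .2444 .0455 93.9
```

```text
clock: 51.3
tool_pos: [0.4513, 0.2992, 0.0311]
orientation: [-0.135, 3.138, 0.0]
wrist_force: [-0.5, 0.2, -0.0]
width: 0.0317
clock: 51.8
tool_pos: [0.451, 0.2995, 0.0026]
orientation: [0.137, -3.139, 0.0]
wrist_force: [0.6, 0.2, 0.2]
width: 0.0315
clock: 52.3
tool_pos: [0.4513, 0.2997, 0.0034]
orientation: [-0.136, 3.137, 0.001]
wrist_force: [-0.8, -0.1, 6.4]
width: 0.0157
clock: 52.8
tool_pos: [0.4513, 0.2996, 0.0663]
orientation: [-0.113, 3.138, 0.001]
wrist_force: [-0.2, 0.4, -1.4]
width: 0.0157
t 52.8 pos [0.4513 0.2996 0.0663] F [-0.2  0.4 -1.4] w 0.0157 q6 -1.13
offset now-axes [-3.01 -2.99  1.04] target-axes [-3.02 -2.97  1.04] dr [0.   0.01 0.03]
```

```bash
python3 -m handwheel '[{"offset":[-0.6,-0.6,0.2],"dr":[0,0,0.03]},{"offset":[-0.6,-0.6,0.2],"dr":[0,0,0]},{"offset":[-0.6,-0.6,0.2],"dr":[0,0,0]},{"offset":[-0.6,-0.6,0.2],"dr":[0,0,0]},{"offset":[-0.6,-0.58,0.2],"dr":[0,0,0]}]'
python3 -m handwheel '[{"offset":[0,0,0],"dr":[0,0,0]},{"offset":[0,0,0],"dr":[0,0,0]},{"offset":[0,0,0],"dr":[0,0,0]},{"offset":[0,0,0],"dr":[0,0,0]},{"offset":[0,0,0],"dr":[0,0,0]}]'
python3 go.py .6254 .2519 .0465 93.9
```

```text
clock: 53.3
tool_pos: [0.5159, 0.2424, 0.0435]
orientation: [0.106, -3.138, 0.001]
wrist_force: [0.4, 0.2, -0.5]
width: 0.0157
clock: 53.8
tool_pos: [0.5145, 0.2446, 0.0449]
orientation: [-0.109, 3.14, 0.0]
wrist_force: [-0.1, -0.5, -1.1]
width: 0.0156
t 53.8 pos [0.5145 0.2446 0.0449] F [-0.1 -0.5 -1.1] w 0.0156 q6 -1.27
offset now-axes [-5.56 -0.02 -0.08] target-axes [-5.56 -0.01 -0.08] dr [0.   0.   0.01]
```

```bash
python3 -m handwheel '[{"offset":[-0.4,0,-0.07],"dr":[0,0,0]},{"offset":[-0.4,0,0],"dr":[0,0,0]},{"offset":[-0.3,0,0],"dr":[0,0,0]},{"offset":[-0.2,0,0],"dr":[0,0,0]},{"offset":[-0.2,0,0],"dr":[0,0,0]}]'
python3 -m handwheel '[{"offset":[-0.2,0,0],"dr":[0,0,0]},{"offset":[-0.2,0,0],"dr":[0,0,0]},{"offset":[-0.2,0,0],"dr":[0,0,0]},{"offset":[-0.2,0,0],"dr":[0,0,0]},{"offset":[0,0,0],"dr":[0,0,0]}]'
```

```text
clock: 54.3
tool_pos: [0.5454, 0.2462, 0.046]
orientation: [0.108, -3.14, 0.0]
wrist_force: [-0.4, 0.8, -1.4]
width: 0.0156
clock: 54.8
tool_pos: [0.5617, 0.2474, 0.0462]
orientation: [-0.108, 3.139, 0.0]
wrist_force: [-0.4, 0.3, -0.2]
width: 0.0158
```

```bash
python3 -m handwheel '[{"offset":[-0.6,0,0],"dr":[0,0,0]},{"offset":[-0.6,0,0],"dr":[0,0,0]},{"offset":[-0.6,0,0],"dr":[0,0,0]},{"offset":[-0.6,0,0],"dr":[0,0,0]},{"offset":[-0.4,0,0],"dr":[0,0,0]}]'
python3 -m handwheel '[{"offset":[-0.1,0,0],"dr":[0,0,0]},{"offset":[-0.1,0,0],"dr":[0,0,0]},{"offset":[-0.1,0,0],"dr":[0,0,0]},{"offset":[-0.1,0,0],"dr":[0,0,0]},{"offset":[0,0,0],"dr":[0,0,0]}]'
python3 -m handwheel '[{"offset":[-0.1,0,0],"dr":[0,0,0]},{"offset":[-0.1,0,0],"dr":[0,0,0]},{"offset":[0,0,0],"dr":[0,0,0]},{"offset":[0,0,0],"dr":[0,0,0]},{"offset":[0,0,0],"dr":[0,0,0]}]'
```

```text
clock: 55.3
tool_pos: [0.6187, 0.2512, 0.0461]
orientation: [-0.107, 3.139, 0.001]
wrist_force: [0.1, -0.1, -0.7]
width: 0.0158
clock: 55.8
tool_pos: [0.6247, 0.2517, 0.0462]
orientation: [-0.108, 3.14, 0.0]
wrist_force: [0.5, -0.4, -0.3]
width: 0.0159
clock: 56.3
tool_pos: [0.626, 0.2517, 0.0458]
orientation: [0.108, -3.135, 0.001]
wrist_force: [-5.1, 0.1, 1.2]
width: 0.0157
```

```bash
python3 -m handwheel '[{"offset":[-0.15,0,0],"dr":[0,0,0]},{"offset":[0,0,0],"dr":[0,0,0]},{"offset":[0,0,0.12],"dr":[0,0,0]},{"offset":[0,0,0],"dr":[0,0,0]},{"offset":[0,0,0],"dr":[0,0,0]}]'
python3 -m handwheel '[{"offset":[0,0,0],"dr":[0,0,0]},{"offset":[0,0,0],"dr":[0,0,0]},{"offset":[0,0,0],"dr":[0,0,0]},{"offset":[0,0,0],"dr":[0,0,0]},{"offset":[0,0,0],"dr":[0,0,0]}]' 160
python3 -m handwheel '[{"offset":[0,0,-0.5],"dr":[0,0,0]},{"offset":[0,0,-0.8],"dr":[0,0,0]},{"offset":[0,0,-1],"dr":[0,0,0]},{"offset":[0,0,-1],"dr":[0,0,0]},{"offset":[0,0,-1],"dr":[0,0,0]}]'
python3 -m handwheel '[{"offset":[0.6,1,-0.5],"dr":[0,0,0]},{"offset":[0.6,1,-0.5],"dr":[0,0,0]},{"offset":[0.6,1,-0.5],"dr":[0,0,0]},{"offset":[0.6,1,-0.5],"dr":[0,0,0]},{"offset":[0.6,1,-0.5],"dr":[0,0,0]}]'
python3 -m handwheel '[{"offset":[1,1,0],"dr":[0,0,0]},{"offset":[1,1,0],"dr":[0,0,0]},{"offset":[1,1,0],"dr":[0,0,0]},{"offset":[1,1,0],"dr":[0,0,0]},{"offset":[1,1,0],"dr":[0,0,0]}]'
python3 -m handwheel '[{"offset":[1,1,0],"dr":[0,0,0]},{"offset":[1,1,0],"dr":[0,0,0]},{"offset":[1,1,0],"dr":[0,0,0]},{"offset":[1,1,0],"dr":[0,0,0]},{"offset":[1,1,0],"dr":[0,0,0]}]'
python3 - <<'E'
from fit import *
T=eyes.grab_frame('top');S_=eyes.grab_frame('side')
ex=np.array([.9977,.0681]);im={n:cv2.resize(p["image"][:,:,::-1],None,fx=4,fy=4,interpolation=cv2.INTER_CUBIC) for n,p in(("t",T),("s",S_))}
M["handle"]=[box(-.075,0,-.009,.009,0.040,.056)]
for k,(x,y) in enumerate([(.6503,.2536),(.6551,.1838),(.6599,.1140)]):
    for n,p in(("t",T),("s",S_)):
        for hl in polys(p,"handle",[x,y,.0682]): cv2.polylines(im[n],[np.round((hl+.5)*4-.5).astype(np.int32)],True,(0,0,255),1)
cv2.imwrite("pics/fin.png",np.hstack([im["s"][680:1160,1180:1780][:, :400],im["t"][680:1160,920:1300]]))
for t,q in(("cap_0",(.42,-.1514)),("cap_0",(.4273,-.2703))):
  for n,p in(("t",T),("s",S_)):
    for r in spotter.trace(p,t):
        ys,xs=np.nonzero(r["pixels"]);u=proj(p,[*q,.015])
        if np.hypot(xs.mean()-u[0],ys.mean()-u[1])<10: v,k=fit([(p,r["pixels"])],"loosecap",q,False,.004);print(n,v.round(4),round(float(k),3));break
E
```

```text
clock: 56.8
tool_pos: [0.626, 0.2516, 0.0435]
orientation: [0.108, -3.13, 0.002]
wrist_force: [-12.0, -0.2, 6.4]
width: 0.0158
clock: 57.3
tool_pos: [0.6322, 0.2521, 0.0438]
orientation: [-0.108, 3.139, 0.0]
wrist_force: [-0.4, 0.8, 0.3]
width: 0.0318
clock: 57.8
tool_pos: [0.6319, 0.2521, 0.1312]
orientation: [-0.108, 3.139, 0.0]
wrist_force: [0.2, -0.3, -0.2]
width: 0.0315
clock: 58.3
tool_pos: [0.5646, 0.3485, 0.181]
orientation: [-0.107, 3.139, 0.001]
wrist_force: [0.1, -0.3, -0.3]
width: 0.0316
clock: 58.8
tool_pos: [0.4576, 0.4415, 0.1806]
orientation: [-0.108, 3.139, 0.001]
wrist_force: [0.2, -0.0, 0.5]
width: 0.0317
clock: 59.3
tool_pos: [0.3509, 0.5344, 0.1806]
orientation: [-0.108, 3.139, 0.001]
wrist_force: [-0.5, 0.4, 0.3]
width: 0.0321
t [ 0.4202 -0.1504] 0.061
s [ 0.42   -0.1514] 0.091
t [ 0.4265 -0.2696] 0.085
s [ 0.4264 -0.2699] 0.05
```

View pics/fin.png

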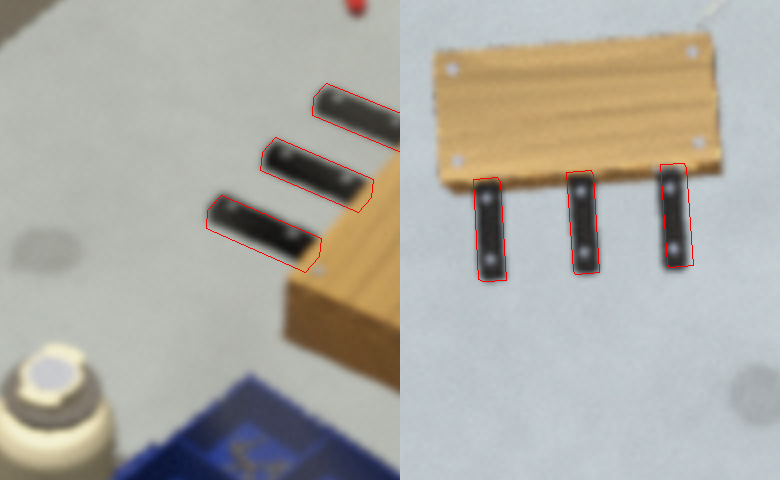

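All three handles match the predicted fully-home outlines, at side crop (260,230), (315,172), (365,115) and top crop (490,230), (583,225), (675,215). Both cap fits put the caps in the tray on its floor. Handing in.

```bash
python3 -c "
from rig import env
print(env.hand_in(), env.get_obs()['clock'])"
```

```text
the job is handed in; nothing more can be done
the job is handed in; nothing more can be done
```

I finished the job and handed it in at about 60 s on the robot's clock; no verdict was reported.

- **Caps:** I pressed each cap about 7 mm (around 14–15 N), turned it 80° counter-clockwise and lifted it off. Both now lie upright in the tray. The last fits, from two cameras that agreed within 1 mm, put them at (0.420, -0.151) and (0.426, -0.270). The foil was still on both jars when I looked after placing the caps.
- **Spatulas:** All three were present and each has its own slot. I pushed each one until the front of its handle met the holder, at 9–12 N and within about 1 mm of the predicted position. In the last pictures the handles match the outlines for fully home, to about a pixel (2–3 mm).
- **Left alone:** I didn't touch the tape, marker, ceramic block or coloured caps. I didn't re-measure them at the end.

**Checks that disagreed:**
- Dark, slot-sized patches showed on the holder's far face, so I probed the front gently first. The blade went in without any force.
- The networks missed some spatulas in one picture. One fit of a spatula in the gripper was about 2 mm off what the arm position implied, so I relied on the arm position there.

I saw no sign of a spatula being knocked aside.

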